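# Pack the stone into the frame

### The job

Lay the limestone block in the packing frame's channel, hard against the stop, then try the unmarked packers to find the one that snugly fills the gap left before the end block, and seat it on the channel floor. Push the red tab until the sprung bolt clicks home over the packer, and stand all the packers you did not need side by side in one neat row, square to the shelf and along its blue line. Leave the tools and the offcut alone.

Things in the scene. Friction and masses are not known exactly. Their poses are not given: they have to be found in the camera images.
- frame: Fixed plywood packing frame, board 110 mm (x) by 250 mm (y). Origin: underside, mid-channel, on the bench. A channel, floor 12 mm above the origin, runs along y from a dark stop (face at y = -66 mm) to a dark end block (face at y = +66.5 mm, 50 mm thick); both rise to 46 mm. Rails at both sides, tops at 20 mm, stand 66 mm apart inside (x = -33 to +33 mm), 12 mm thick.
- bolt (a joint): Sprung brass bolt on the end block: 0 = drawn back, clear of the channel (start); 0.022 m = home, 20 mm out over a packer. It moves along the frame's -y. A spring pushes it back with up to about 7 N until some 14 mm; past that it snaps home and stays (click). Its underside is 49 mm above the frame's origin, 3 mm over a seated packer.
- tab (a point): Middle of the outer face (looking to the frame's +y, to be pushed to -y) of the bolt's red upright tab: 34 mm wide (frame x), 26 mm high, 6 mm thick. With the bolt drawn back it is at frame y = +118 mm, 64 mm above the frame's origin; the tab's top is at 75 mm. Free space behind it.
- shelf: Fixed low wooden shelf board for spare packers, 70 mm deep (its x) and 300 mm long (its y). Origin: underside centre. Top surface 15 mm above the origin; lips along the front and back (35 to 43 mm either side of the middle) rise 8 mm above it. A thin blue line along y marks the middle of its depth (x = 0).
- stone_a_mid (a point): Centre of limestone block A: 105 mm long (its y), 60 mm wide (x), 34 mm high (z), 0.3 to 0.6 kg, scored across the top. Only one of the three blocks is there in any run.
- stone_b_mid (a point): Centre of limestone block B: 95 mm long (its y), 60 mm wide (x), 34 mm high (z), 0.3 to 0.6 kg, scored across the top. Only one of the three blocks is there in any run.
- stone_c_mid (a point): Centre of limestone block C: 85 mm long (its y), 60 mm wide (x), 34 mm high (z), 0.3 to 0.6 kg, scored across the top. Only one of the three blocks is there in any run.
- packer_a_mid (a point): Centre of a pale beech packer, 55 mm long (its x), 34 mm high (z, kept upright), of unmarked thickness (its y): 25, 30, 35, 40, 45 or 50 mm, all different; five or six are there. With the stone against the stop the right one has about 2.5 mm play in the gap, the next thinner 7.5 mm, the next thicker does not go in.
- packer_b_mid (a point): Centre of a pale beech packer, 55 mm long (its x), 34 mm high (z, kept upright), of unmarked thickness (its y): 25, 30, 35, 40, 45 or 50 mm, all different; five or six are there. With the stone against the stop the right one has about 2.5 mm play in the gap, the next thinner 7.5 mm, the next thicker does not go in.
- packer_c_mid (a point): Centre of a pale beech packer, 55 mm long (its x), 34 mm high (z, kept upright), of unmarked thickness (its y): 25, 30, 35, 40, 45 or 50 mm, all different; five or six are there. With the stone against the stop the right one has about 2.5 mm play in the gap, the next thinner 7.5 mm, the next thicker does not go in.
- packer_d_mid (a point): Centre of a pale beech packer, 55 mm long (its x), 34 mm high (z, kept upright), of unmarked thickness (its y): 25, 30, 35, 40, 45 or 50 mm, all different; five or six are there. With the stone against the stop the right one has about 2.5 mm play in the gap, the next thinner 7.5 mm, the next thicker does not go in.
- packer_e_mid (a point): Centre of a pale beech packer, 55 mm long (its x), 34 mm high (z, kept upright), of unmarked thickness (its y): 25, 30, 35, 40, 45 or 50 mm, all different; five or six are there. With the stone against the stop the right one has about 2.5 mm play in the gap, the next thinner 7.5 mm, the next thicker does not go in.
- packer_f_mid (a point): Centre of a pale beech packer, 55 mm long (its x), 34 mm high (z, kept upright), of unmarked thickness (its y): 25, 30, 35, 40, 45 or 50 mm, all different; five or six are there. With the stone against the stop the right one has about 2.5 mm play in the gap, the next thinner 7.5 mm, the next thicker does not go in.
- mallet: Bystander, to be left alone: carver's mallet with a white head and a wooden handle, about 230 mm long. Origin: middle of its underside.
- chisel: Bystander, to be left alone: plain steel stone chisel, 200 mm long. Origin: middle of its underside.
- claw_chisel: Bystander, to be left alone: stone chisel with a blue shank, 190 mm long. Origin: middle of its underside.
- dust_brush: Bystander, to be left alone: dusting brush. Origin: middle of its underside.
- offcut: Bystander, to be left alone: limestone offcut, 30 x 26 x 20 mm. Origin: middle of its underside.
Not all that is in view belongs to the job. Leave any orange or purple look-alike of the part that bears packer_c_mid alone.

How it is judged:
By the outcome, as a careful person would: the job done as asked, in the order asked, and still so for the second after the job is handed in, with the robot touching nothing.
Of stone_a, stone_b, stone_c only 1 to 1 are there at a start; the rules pass over those that are not, and their reading is None.
Of packer_b, packer_d, packer_f only 2 to 3 are there at a start; the rules pass over those that are not, and their reading is None.
At some moment in a run one of packer_a, packer_b, packer_d, packer_e, stone_a, stone_b, stone_c may be knocked a few centimetres aside while the robot is not near it.
Once in a run the grip may slacken for a moment while it holds something.
It also fails if it takes over 210 s, if anything falls off the work surface, if the arm or the gripper's body presses on something with over 40 N, if the wrist force passes 120 N, or if a joint passes its speed limit or range.

### The arm

A 6-joint arm with a two-finger parallel gripper is mounted at the origin on the work surface. World frame = base frame: x ahead of the robot, y to its left, z up, the work surface at z = 0. Lengths are in m, angles in degrees, forces in N, time in s.
With the tool pointing down it reaches from about 0.4 to 0.825 m from the base axis. Payload 7 kg.
Tool frame: the origin (TCP) lies at the very end of the fingers, on their centre line; the grasp point (between the pads) lies 19 mm behind it; z points along the fingers, y is the line along which they close (so a half turn about z gives the same grasp; the last joint's range is limited). The gripper opens to 88 mm and grips with 3 to 60 N. Pads are 19 mm wide; open, the fingers measure 130 mm over their backs; the gripper's body (78 mm by 193 mm) begins 47 mm behind the grasp point.
Start: joints at [16.507, 20.546, 0.682, 0, -70.136, -16.507], TCP at [0.675, -0, 0.227] pointing down, gripper open.
Joint ranges: [-176.03, 176.03], [-82.01, 121.73], [-58.28, 71.71], [-173.87, 95.51], [-174.79, -0.11], [-173.66, 173.66]. Speed limits (degrees/s): [136.94, 136.94, 172.46, 180, 180, 180].

### API

Orientations are given as [roll, pitch, yaw] about the fixed x, y, z axes, in that order (R = Rz(yaw) Ry(pitch) Rx(roll)).
In Python, from plant import ctrl gives the robot as it stands.
- The arm moves only by the tool carry_out, never from a script. Its argument "deltas" is a list that holds one entry, the list of rows, each a list of 5 numbers: the shift along the tool's x, y, z scaled (see below), then the turn about the tool's z scaled (see below), then the opening, from -1 (shut) to 1 (fully open). A call has 1 to 5 rows; each row is the pose to reach, as a shift and turn from the pose commanded when the call began, along the tool's axes at that moment, turning the shorter way round; what a row does not reach only later rows make up. The controller multiplies each number of a shift by 20 cm and each number of a turn by 2 pi rad. A row lasts 1/10 s, in which the tool goes at most 50 mm and 8.59 degrees, less where a joint would pass 70% of its speed; a pose out of reach is approached as far as the arm can. A call with a number of a shift or a turn outside -1 to 1 is refused whole. A call with a gripper value outside its range is refused whole. The fingers move at their own pace and stop on an object; the grip force is fixed at half the most. Time passes only in rows, so rows that repeat a pose let the fingers close. It gives the time, the measured TCP pose, the force, the opening and the grip force at its end, in the units of the state.
- ctrl.get_obs(): the state, without advancing time (a new reading comes with each control period).
- ctrl.snapshot(name): name is "scene" or "side" or "wrist"; returns a dict with "color" (480x640x3 uint8, red, green, blue), "camera_matrix" (3x3 intrinsics, pixels), "R" (3x3) and "t" (3): a world point X has camera coordinates R X + t. Camera axes: x right, y down, z forward; pixel columns grow to the right and rows downward; lengths in m; the calibration is good to about 2 mm. A picture is of the moment at which its call begins. There is no depth.
- ctrl.close_job(): hands the job in; it is judged then, once.
Trained networks look in a picture, given as the dict that the camera call returned (one of the last four; its "shot" number tells which), for a name from the list of things; names that differ only in an ending like _2 or _b are one class to them, and where a whole thing is asked for, a point or a joint stands for the part that bears it (a point fixed in the world has none). Each returns a list of dicts, best first, with "p" (0 to 1); they miss things now and then, are a little off and sometimes report something else, mostly with a low value. They report only what shows in the picture. A call takes as long as a camera call. They do not tell look-alikes from the thing itself.
- ctrl.search_frame(picture, name): "centre" ([column, row] in pixels, amid what is visible of it).
- ctrl.silhouettes(picture, name): "mask" (480x640 bool, what is visible of it) and "centre" ([column, row] in pixels, amid what is visible of it).
- ctrl.spot_point(picture, name): "centre" ([column, row] in pixels: a listed point, or the origin of a listed thing).
The state is a dict: "clock": time; "joint_pos": joint angles; "qvel": joint speeds; "tau": joint torques, N m; "tool_pos": TCP position; "orientation": TCP orientation; "force": force on the tool from outside, world axes, zero at the start; "moment": the same for the moment, N m; "opening": finger opening in m; "gripper_force": force on a finger pad.
Only numpy, scipy, OpenCV 4.12 (cv2) and the standard library are available. Lean on these libraries where they do the work, as an engineer would, in place of code of your own. Each camera call takes 0.05 s, during which the arm holds its last target. There are 200 camera calls.

## Working session

There is one attempt and no reset: what is moved stays moved. The work goes in short steps, Python scripts to look and compute and a tool call to move; the robot and the scene stay as the last step left them, time stands still between calls to the robot, and variables do not carry over. Pictures are saved under pics/ and viewed, at most 14 in all, crops included, and the job is handed in when it is done.

Besides the shell and the picture viewer there is one more tool, called after "Request:" by a JSON object that holds its "api" and its "payload". carry_out: Moves the arm, as the interface text tells. Its arguments: {"type":"object","properties":{"deltas":{"type":"array"}},"required":["deltas"]}

```bash
ls; mkdir -p pics
cat > h.py <<'E'
import numpy as np, cv2
from plant import ctrl
def save(p,n,crop=None,s=1):
    im=p["color"][:,:,::-1]
    if crop: im=im[crop[1]:crop[3],crop[0]:crop[2]]
    if s!=1: im=cv2.resize(im,None,fx=s,fy=s,interpolation=cv2.INTER_CUBIC)
    cv2.imwrite("pics/"+n,im)
def ray(p,uv,z):
    K,R,t=map(np.array,(p["camera_matrix"],p["R"],p["t"]))
    d=R.T@np.linalg.solve(K,[uv[0],uv[1],1]); c=-R.T@t
    return c+d*(z-c[2])/d[2]
def proj(p,X):
    K,R,t=map(np.array,(p["camera_matrix"],p["R"],p["t"]))
    q=K@(R@np.array(X)+t); return q[:2]/q[2]
E
python3 - <<'E'
from h import *
print(ctrl.get_obs())
a=ctrl.snapshot("scene");b=ctrl.snapshot("side")
save(a,"s1.png");save(b,"d1.png")
for n,p in (("scene",a),("side",b)):
    print(n,-np.array(p["R"]).T@p["t"])
    for name,z in (("frame",0),("shelf",0),("stone_a_mid",.017),("packer_a_mid",.017),("tab",.064),("mallet",0),("chisel",0),("claw_chisel",0),("dust_brush",0),("offcut",0)):
        for r in ctrl.spot_point(p,name):
            if r["p"]>.25: print(name,round(r["p"],2),np.round(r["centre"]),np.round(ray(p,r["centre"],z)[:2],3))
E
```

```text
pics
{'clock': 0.0, 'joint_pos': array([ 1.65071962e+01,  2.05900842e+01,  6.33194335e-01, -1.94596247e-02,
       -7.01348759e+01, -1.65051965e+01]), 'qvel': array([-0.02354157, -0.05468072, -0.07257864,  0.06616271, -0.05435785,
       -0.00374737]), 'tau': array([-8.00930356e-04, -5.82726967e+01,  2.93058443e+01,  6.99745238e+00,
        6.93249181e-03, -2.06530804e-04]), 'tool_pos': array([ 6.74511884e-01, -2.74115795e-05,  2.25635603e-01]), 'orientation': array([ 1.79906818e+02, -8.53378076e-03, -9.00046206e+01]), 'force': array([ 0.29926012,  0.27692785, -0.64835136]), 'moment': array([ 0.04562244, -0.03449604, -0.02242375]), 'gripper_force': 0.0, 'opening': 0.08794909775934237}
scene [1.25871384 0.26810902 1.25990342]
frame 0.81 [380. 303.] [0.613 0.182]
shelf 0.71 [270. 257.] [ 0.604 -0.183]
shelf 0.69 [263. 309.] [ 0.768 -0.121]
packer_a_mid 0.48 [356. 351.] [0.784 0.171]
packer_a_mid 0.4 [328. 237.] [ 0.473 -0.046]
tab 0.58 [422. 301.] [0.592 0.291]
mallet 0.75 [358. 348.] [0.767 0.174]
mallet 0.51 [256. 205.] [ 0.444 -0.319]
chisel 0.58 [260. 309.] [ 0.774 -0.13 ]
claw_chi
[... 302 characters left out ...]
[ 0.599 -0.174]
shelf 0.37 [262. 352.] [ 0.447 -0.293]
shelf 0.29 [245. 157.] [0.441 0.436]
packer_a_mid 0.79 [266. 263.] [ 0.473 -0.042]
packer_a_mid 0.49 [268. 222.] [0.49  0.109]
tab 0.6 [303. 158.] [0.606 0.314]
tab 0.47 [394. 279.] [ 0.755 -0.179]
mallet 0.65 [368. 199.] [0.771 0.187]
mallet 0.41 [241. 192.] [0.421 0.265]
chisel 0.71 [394. 277.] [ 0.775 -0.115]
chisel 0.36 [266. 221.] [0.484 0.134]
claw_chisel 0.9 [250. 450.] [ 0.41  -0.512]
claw_chisel 0.39 [243. 193.] [0.428 0.26 ]
claw_chisel 0.34 [265. 351.] [ 0.454 -0.291]
dust_brush 0.83 [244. 154.] [0.438 0.451]
dust_brush 0.65 [266. 351.] [ 0.455 -0.29 ]
offcut 0.49 [366. 200.] [0.764 0.183]
offcut 0.41 [267. 222.] [0.486 0.128]
```

View pics/s1.png

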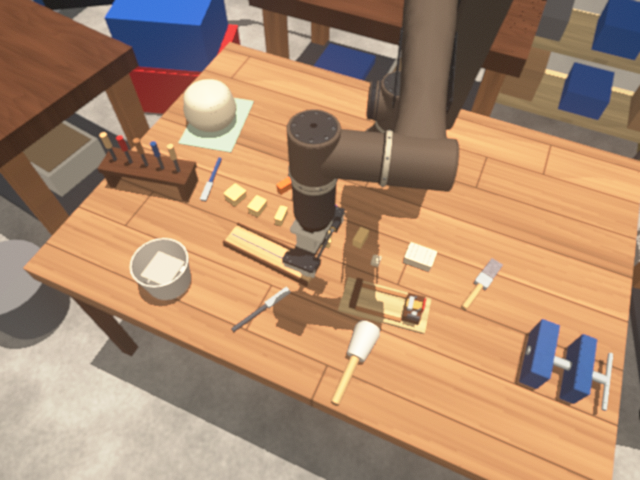

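View pics/d1.png

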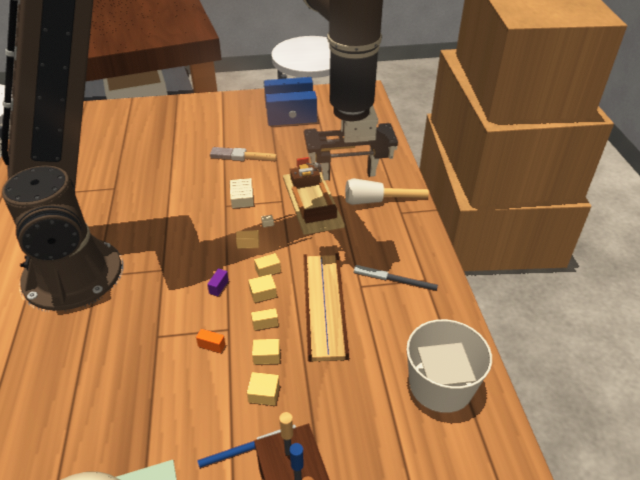

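Side view: six pale packers in a column at (248,239), (267,264), (262,288), (265,318), (266,350), (263,387). The scored stone is at (241,192). Look-alikes are orange (210,341), purple (218,281), and the offcut (268,221). The frame is at (315,200), with the tab near (303,160). The shelf is at (325,305).

```bash
cat >> h.py <<'E'
from scipy.optimize import minimize
def boxpoly(p,x,y,yaw,dims,z0):
    c,s=np.cos(yaw),np.sin(yaw); a,b,h=dims
    pts=[proj(p,[x+c*i*a/2-s*j*b/2,y+s*i*a/2+c*j*b/2,z0+k*h]) for i in(-1,1) for j in(-1,1) for k in(0,1)]
    return cv2.convexHull(np.array(pts,np.float32))
def fitbox(p,mask,dims,z0=0.,free=True,yaw0=0.):
    """dims (x-length,y-thickness,height); thickness fitted if free -> x,y,yaw deg,thick,iou"""
    ys,xs=np.nonzero(mask); x0,y0=ray(p,[xs.mean(),ys.mean()],z0+dims[2]/2)[:2]
    S=8; u0,v0=xs.min()-12,ys.min()-12; w,h=xs.max()-u0+12,ys.max()-v0+12
    m=np.zeros((h,w),np.uint8); m[ys-v0,xs-u0]=1; m=cv2.resize(m,None,fx=S,fy=S,interpolation=cv2.INTER_LINEAR) if 0 else np.kron(m,np.ones((S,S),np.uint8))
    def cost(q):
        d=(dims[0],q[3]*.01 if free else dims[1],dims[2])
        pol=(boxpoly(p,q[0]*.01,q[1]*.01,q[2]*.1,d,z0).reshape(-1,2)+.5-[u0,v0])*S
        r=np.zeros_like(m); cv2.fillConvexPoly(r,np.round(pol).astype(int),1)
        return 1-(r&m).sum()/max(1,(r|m).sum())
    best=None
    for ya in (-4,0,4):
        q0=[x0*100,y0*100,yaw0*10+ya]+([dims[1]*100] if free else [])
        sim=np.vstack([q0]+[np.array(q0)+np.eye(len(q0))[i]*[1,1,2,1][i] for i in range(len(q0))])
        r=minimize(cost,q0,method="Nelder-Mead",options=dict(initial_simplex=sim,maxiter=200,xatol=.02,fatol=1e-4))
        if best is None or r.fun<best.fun: best=r
    q=best.x
    return np.round([q[0]*10,q[1]*10,np.degrees(q[2]*.1),q[3]*10 if free else dims[1]*1000,1-best.fun],2)
E
python3 - <<'E'
from h import *
b=ctrl.snapshot("side");w=ctrl.snapshot("wrist")
print("wrist",-np.array(w["R"]).T@w["t"],np.round(w["R"],2),np.array(w["camera_matrix"])[0])
save(w,"w1.png")
for name,d,free in (("packer_a_mid",(.055,.037,.034),True),("stone_a_mid",(.06,.095,.034),True),("shelf",(.086,.3,.019),False),("frame",(.11,.25,.012),False)):
    for r in ctrl.silhouettes(b,name):
        print(name,round(r["p"],2),np.round(r["centre"]),int(r["mask"].sum()),fitbox(b,r["mask"],d,0,free) if r["p"]>.25 else "")
E
```

```text
wrist [ 0.67472029 -0.06527143  0.38431417] [[-1.    0.    0.  ]
 [ 0.    0.97  0.25]
 [-0.    0.25 -0.97]] [358.97985852   0.         322.58184424]
packer_a_mid 0.96 [266. 264.] 425 [474.   -49.24   9.75  28.4    0.92]
stone_a_mid 0.71 [262. 391.] 926 [ 442.3  -393.35  -10.2    49.27    0.92]
shelf 0.56 [324. 307.] 4060 [ 594.93 -181.67   -4.71  300.      0.97]
frame 0.75 [314. 196.] 2806 [613.81 199.36   7.46 250.     0.88]
frame 0.29 [263. 285.] 582 [ 5.5346e+02 -8.4230e+01  1.1713e+02  2.5000e+02  4.1000e-01]
```

View pics/w1.png

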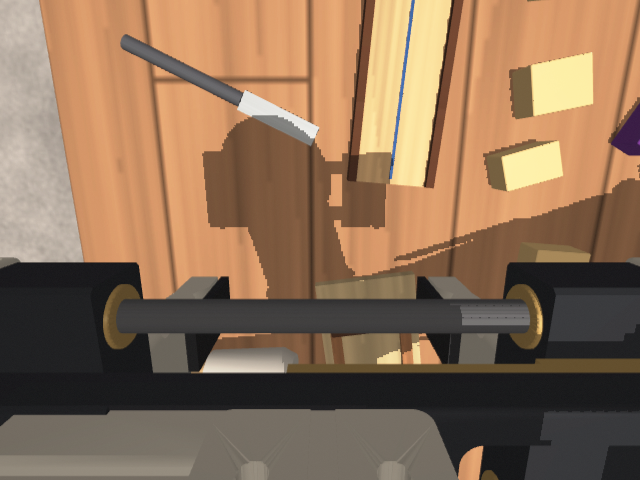

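Wrist view: shelf end with its blue line at (400,90) and packers at (560,85), (530,165) and (555,255). The view is clear above row 260. I'll move for better looks.

Request:
{"api": "carry_out", "payload": {"deltas": [[[0.75, 0.875, -0.5, 0, 1], [0.75, 0.875, -0.5, 0, 1], [0.75, 0.875, -0.5, 0, 1], [0.75, 0.875, -0.5, 0, 1], [0.75, 0.875, -0.5, 0, 1]]]}}

```text
clock: 1.9
tool_pos: [0.4992, -0.1502, 0.327]
orientation: [-180.0, -0.0, -90.0]
force: [0.6, -0.2, 0.4]
opening: 0.0877
gripper_force: 0.0
```

Request:
{"api": "carry_out", "payload": {"deltas": [[[0, 0, 0, 0, 1], [0, 0, 0, 0, 1], [0, 0, 0, 0, 1], [0, 0, 0, 0, 1]]]}}

```text
clock: 2.3
tool_pos: [0.5012, -0.1487, 0.325]
orientation: [179.9, 0.0, -90.0]
force: [-0.3, -0.1, -0.5]
opening: 0.0876
gripper_force: 0.0
```

```bash
cat >> h.py <<'E'
def palemask(p,lo=(19,70,60),hi=(35,255,255)):
    hsv=cv2.cvtColor(p["color"],cv2.COLOR_RGB2HSV); m=cv2.inRange(hsv,lo,hi)
    m=cv2.morphologyEx(m,cv2.MORPH_OPEN,np.ones((3,3)))
    n,l,st,c=cv2.connectedComponentsWithStats(m)
    return [(l==i,st[i],c[i]) for i in range(1,n) if st[i][4]>250]
def packers(p,maxrow=262,**k):
    for m,st,c in palemask(p,**k):
        if st[1]>1 and st[1]+st[3]<maxrow and st[0]>1 and st[0]+st[2]<639 and st[4]<8000:
            f=fitbox(p,m,(.055,.037,.034)); print(np.round(c),st[4],f)
E
python3 - <<'E'
from h import *
print(ctrl.get_obs()["tool_pos"],ctrl.get_obs()["clock"])
w=ctrl.snapshot("wrist"); save(w,"w2.png"); packers(w,480)
E
```

```text
[ 0.50123238 -0.14869112  0.32501051] 2.3
[258.  84.] 2276 [ 568.97 -292.71   -3.77   68.12    0.65]
[363.  70.] 1734 [ 452.78 -307.63   -5.73   33.21    0.96]
[363. 145.] 522 [ 455.91 -224.57    2.91   11.07    0.73]
[356. 226.] 1257 [ 456.36 -119.95    9.47   32.86    0.9 ]
[233. 250.] 1233 [ 6.1975e+02 -8.2420e+01  8.5160e+01  2.3530e+01  6.0000e-01]
[372. 345.] 719 [428.8   55.65  -3.98  10.61   0.89]
[240. 360.] 1052 [ 6.3144e+02  7.9340e+01  5.5000e+00 -3.3500e+00  4.9000e-01]
```

View pics/w2.png

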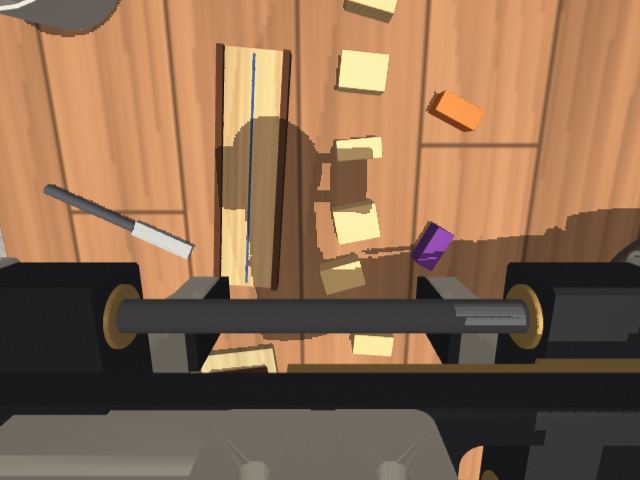

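Wrist view: shelf spans from (254,48) to (247,287), with the blue line clear. Packers are at (363,70), (358,148), (356,222), (342,275), (373,345), and one partly visible at (370,5). Now to the stone and the frame.

Request:
{"api": "carry_out", "payload": {"deltas": [[[-0.8, -0.1, 0, 0, 1], [-0.8, -0.1, 0, 0, 1], [-0.8, -0.1, 0, 0, 1], [-0.8, -0.1, 0, 0, 1]]]}}

```text
clock: 2.75
tool_pos: [0.5215, 0.0151, 0.325]
orientation: [179.9, -0.0, -89.8]
force: [0.8, 0.7, -0.2]
opening: 0.0878
gripper_force: 0.0
```

Request:
{"api": "carry_out", "payload": {"deltas": [[[-0.8, -0.1, 0, 0, 1], [-0.8, -0.1, 0, 0, 1], [-0.8, -0.1, 0, 0, 1], [-0.8, -0.1, 0, 0, 1]]]}}

```text
clock: 3.15
tool_pos: [0.5412, 0.1752, 0.3244]
orientation: [179.9, -0.1, -89.8]
force: [-0.2, -0.5, 1.1]
opening: 0.088
gripper_force: 0.0
```

Request:
{"api": "carry_out", "payload": {"deltas": [[[-0.8, -0.1, 0, 0, 1], [-0.8, -0.1, 0, 0, 1], [-0.8, -0.1, 0, 0, 1], [-0.8, -0.1, 0, 0, 1], [-0.8, -0.1, 0, 0, 1]]]}}

```text
clock: 3.65
tool_pos: [0.5607, 0.3328, 0.3238]
orientation: [179.9, -0.1, -89.9]
force: [-0.5, -1.3, 0.1]
opening: 0.0877
gripper_force: 0.0
```

```bash
cat >> h.py <<'E'
def xy(w,pts,z): return np.array([ray(w,q,z)[:2]*1000 for q in pts])
E
python3 - <<'E'
from h import *
print(ctrl.get_obs()["tool_pos"],ctrl.get_obs()["clock"])
w=ctrl.snapshot("wrist"); save(w,"w3.png"); packers(w,480)
for r in ctrl.silhouettes(w,"stone_a_mid"):
    if r["p"]>.3: print(round(r["p"],2),r["centre"],fitbox(w,r["mask"],(.06,.095,.034)))
b=ctrl.snapshot("side"); print("side"); packers(b,480)
for r in ctrl.silhouettes(b,"stone_a_mid"):
    if r["p"]>.3: print(round(r["p"],2),r["centre"],fitbox(b,r["mask"],(.06,.095,.034)))
# shelf from the w2 picture (camera pose: same R, shifted)
import copy
q=dict(w); R=np.array(w["R"]); c=-R.T@w["t"]; c2=c+np.array([.5012,-.1487,.325])-ctrl.get_obs()["tool_pos"]; q["t"]=-R@c2
print("line",xy(q,[(254,54),(247,284)],.015)); print("corners",xy(q,[(217,44),(291,51),(215,286),(278,289)],.023))
E
```

```text
[0.56070697 0.33277928 0.32381894] 3.65
[277.  70.] 5499 [613.27 175.49   5.07 103.03   0.85]
[54. 69.] 822 [ 8.6207e+02  1.7239e+02  1.5100e+00 -5.1000e+00  5.8000e-01]
side
[315. 219.] 501 [ 6.2487e+02  9.0570e+01 -7.8750e+01  9.9360e+01  3.6000e-01]
[312. 198.] 364 [615.8  186.59   3.28  24.91   0.82]
[317. 306.] 1217 [ 5.6493e+02 -1.8005e+02 -4.2400e+00  2.5697e+02  4.9000e-01]
[262. 284.] 366 [ 458.34 -109.09   12.27   16.94    0.92]
[330. 319.] 289 [ 6.0112e+02 -2.3319e+02  8.5820e+01  1.1330e+01  5.1000e-01]
[265. 347.] 435 [ 454.29 -292.67   -7.22   18.48    0.94]
[262. 384.] 629 [ 442.94 -383.72  -13.81   30.05    0.92]
line [[ 581.27920612 -323.40513652]
 [ 603.61965863  -35.11659625]]
corners [[ 622.08479706 -331.84483912]
 [ 536.91525346 -324.75391613]
 [ 645.29155805  -35.19850028]
 [ 560.16300021  -30.98067665]]
```

View pics/w3.png

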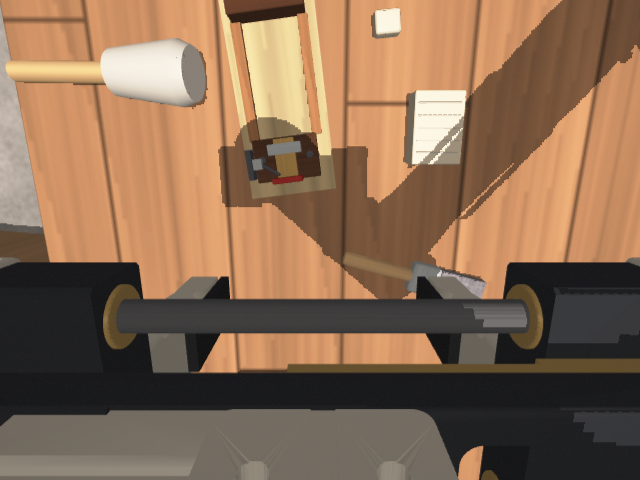

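Wrist view: the stone's top spans (414,91) to (464,164). The frame lies at x 225–335, with its near end at (292,193) and the red tab at (287,180). The stop is cut off at the top edge.

Request:
{"api": "carry_out", "payload": {"deltas": [[[0.35, 0.1, 0, 0, 1], [0.35, 0.1, 0, 0, 1], [0.35, 0.1, 0, 0, 1], [0.35, 0.1, 0, 0, 1], [0.35, 0.1, 0, 0, 1]]]}}

```text
clock: 4.35
tool_pos: [0.5411, 0.2605, 0.3264]
orientation: [-180.0, 0.0, -90.0]
force: [-0.2, -0.6, 0.5]
opening: 0.0877
gripper_force: 0.0
```

Run:
```python
from h import *
print(ctrl.get_obs()["tool_pos"],ctrl.get_obs()["clock"])
w=ctrl.snapshot("wrist")
import pickle; pickle.dump({k:w[k] for k in("color","R","t","camera_matrix")},open("w4.pkl","wb"))
save(w,"w4.png",(190,60,450,260),3)
hsv=cv2.cvtColor(w["color"],cv2.COLOR_RGB2HSV)
m=cv2.inRange(hsv,(15,5,190),(40,75,255)); n,l,st,c=cv2.connectedComponentsWithStats(m)
for i in range(1,n):
    if st[i][4]>300: print(c[i],st[i],cv2.minAreaRect(np.argwhere(l==i)[:,::-1].astype(np.float32)))
```

```text
[0.54105855 0.26046431 0.32644747] 4.35
[368.52  87.28] [357  76  24  24 525] ((368.5, 87.5), (23.0, 23.0), 90.0)
[137.35077951 137.14949889] [  95  111   85   56 3592] ((136.0607147216797, 140.85549926757812), (55.779911041259766, 81.42945098876953), 84.70991516113281)
[409.96899841 172.36168521] [ 394  153   50   52 1258] ((418.3449401855469, 179.1165008544922), (48.12942123413086, 51.218910217285156), 1.7357046604156494)
```

View pics/w4.png

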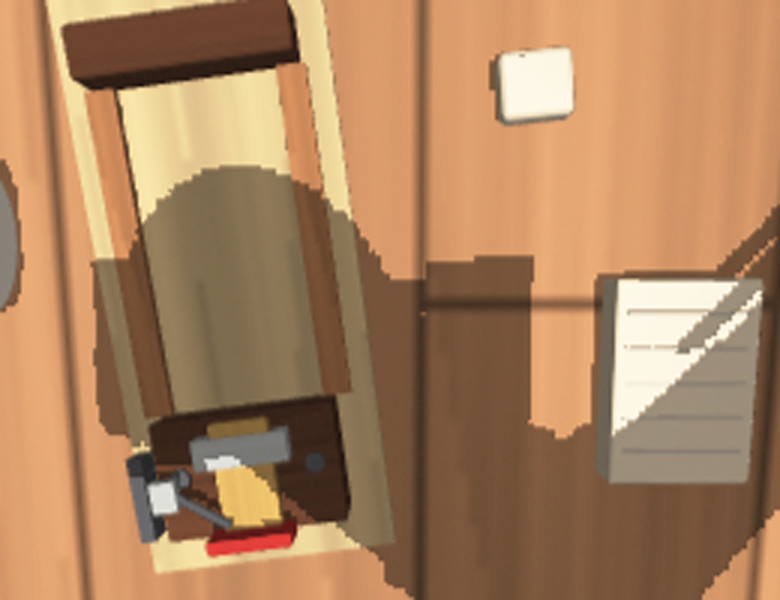

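Crop: the stone's top has corners (617,280), (765,280), (750,484) and (609,482), and the offcut is at (535,85). The stop's foot runs (85,90)–(300,65), the end block's top front edge (150,418)–(335,396), and the tab is at (250,538).

Run:
```python
from h import *
import pickle; from scipy.optimize import least_squares
w=pickle.load(open("w4.pkl","rb"))
f=lambda P:[(a/3+190-.33,b/3+60-.33) for a,b in P]
s=xy(w,f([(617,280),(765,280),(750,484),(609,482)]),.034); print("stone",s.round(1),s.mean(0)); print(np.linalg.norm(s[0]-s[3]),np.linalg.norm(s[1]-s[2]),np.linalg.norm(s[0]-s[1]))
# (pix, z, axis, value)
obs=[((113,90),.02,0,33),((165,412),.02,0,33),((276,68),.02,0,-33),((324,394),.02,0,-33),
((118,88),.012,1,-66),((270,69),.012,1,-66),((150,418),.046,1,66.5),((335,396),.046,1,66.5),
((157,573),.012,1,125),((393,543),.012,1,125),((157,573),.012,0,55),((393,543),.012,0,-55)]
P=np.array([xy(w,f([o[0]]),o[1])[0] for o in obs])
def res(q):
    c,s_=np.cos(q[2]),np.sin(q[2]); d=P-q[:2]; L=np.c_[c*d[:,0]+s_*d[:,1],-s_*d[:,0]+c*d[:,1]]
    return [L[i,o[2]]-o[3] for i,o in enumerate(obs)]
r=least_squares(res,[613,190,0.1],loss="soft_l1"); print(r.x[:2],np.degrees(r.x[2]),np.round(res(r.x),1))
```

```text
stone [[452.3 196.8]
 [392.3 196.8]
 [391.7 280.9]
 [451.6 280. ]] [421.98846463 238.60086249]
83.19344347102074 84.05153529163913 60.00816145061492
[614.60029329 182.5633868 ] 7.122803372820957 [ 0.1  2.3 -0.1 -0.7 -0.5  0.2 -2.  -1.4 12.8 12.2 -1.2  0.5]
```

Stone is 60 × ~84 mm, so block C, and the gap wants the 45 mm packer. Grasping it across its width.

Request:
{"api": "carry_out", "payload": {"deltas": [[[0.11, 0.595, 0.95, 0, 1], [0.11, 0.595, 0.95, 0, 1], [0.11, 0.595, 0.95, 0, 1], [0.11, 0.595, 0.95, 0, 1], [0.11, 0.595, 0.95, 0, 1]]]}}

```text
clock: 4.9
tool_pos: [0.4187, 0.237, 0.1327]
orientation: [179.8, -0.2, -90.0]
force: [-0.1, 0.9, -0.2]
opening: 0.0875
gripper_force: 0.0
```

Request:
{"api": "carry_out", "payload": {"deltas": [[[0, 0, 0.2, 0, 1], [0, 0, 0.4, 0, 1], [0, 0, 0.61, 0, 1], [0, 0, 0.61, 0, 1], [0, 0, 0.61, 0, 1]]]}}

```text
clock: 5.4
tool_pos: [0.4219, 0.2388, 0.014]
orientation: [179.9, -0.1, -90.0]
force: [0.4, 0.3, 1.3]
opening: 0.0877
gripper_force: 0.0
```

Request:
{"api": "carry_out", "payload": {"deltas": [[[0, 0, 0, 0, -1], [0, 0, 0, 0, -1], [0, 0, 0, 0, -1], [0, 0, 0, 0, -1], [0, 0, 0, 0, -1]]]}}

```text
clock: 5.9
tool_pos: [0.4223, 0.2392, 0.0151]
orientation: [-179.9, 0.1, -90.0]
force: [-2.7, -0.2, 7.6]
opening: 0.0598
gripper_force: 30.0
```

Request:
{"api": "carry_out", "payload": {"deltas": [[[0, 0, 0, 0, -1], [0, 0, 0, 0, -1], [0, 0, 0, 0, -1]]]}}

```text
clock: 6.2
tool_pos: [0.4223, 0.2392, 0.0151]
orientation: [-179.9, 0.1, -90.0]
force: [-3.0, 0.2, 8.0]
opening: 0.0596
gripper_force: 30.0
```

Request:
{"api": "carry_out", "payload": {"deltas": [[[0, 0, -0.2, 0, -1], [0, 0, -0.4, 0, -1], [0, 0, -0.6, 0, -1], [0, 0, -0.6, 0, -1]]]}}

```text
clock: 6.6
tool_pos: [0.424, 0.2408, 0.1392]
orientation: [-179.6, 0.4, -90.0]
force: [-0.7, 1.3, -3.7]
opening: 0.0597
gripper_force: 30.0
```

Request:
{"api": "carry_out", "payload": {"deltas": [[[0.386, -0.9735, 0, -0.0197, -1], [0.386, -0.9735, 0, -0.0197, -1], [0.386, -0.9735, 0, -0.0197, -1], [0.386, -0.9735, 0, -0.0197, -1], [0.386, -0.9735, 0, -0.0197, -1]]]}}

```text
clock: 7.1
tool_pos: [0.6196, 0.1591, 0.1317]
orientation: [179.9, -0.1, -83.1]
force: [-1.8, -0.2, -4.3]
opening: 0.06
gripper_force: 30.0
```

Request:
{"api": "carry_out", "payload": {"deltas": [[[0, 0, 0.2, 0, -1], [0, 0, 0.4, 0, -1], [0, 0, 0.4, 0, -1], [0, 0, 0.4, 0, -1]]]}}

```text
clock: 7.5
tool_pos: [0.6157, 0.1611, 0.0533]
orientation: [179.8, -0.1, -82.9]
force: [0.2, 1.7, -3.0]
opening: 0.0597
gripper_force: 30.0
```

Run:
```python
from h import *
o=ctrl.get_obs();print(o["tool_pos"],o["orientation"],o["opening"])
w=ctrl.snapshot("wrist"); save(w,"w5.png",(170,60,490,460),1.5)
```

```text
[0.61570555 0.16107135 0.05332104] [ 1.79825804e+02 -1.00075588e-01 -8.28841954e+01] 0.05972693707533748
```

View pics/w5.png

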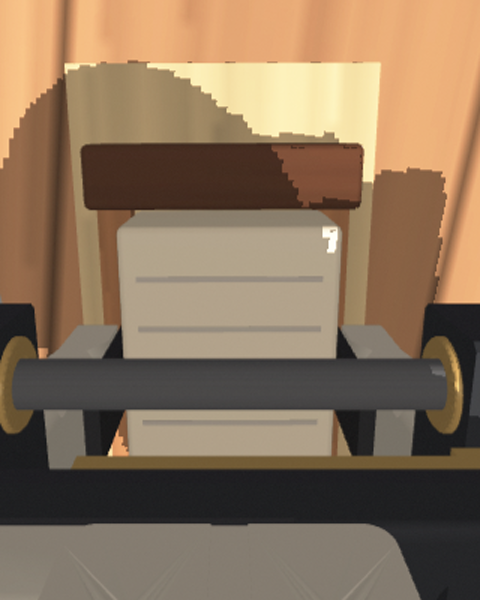

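Stone is parallel to the frame. The stop's front top edge spans x 84–362 (crop row 208) and the stone's front top edge 120–340 (row 228). Computing the lateral offset.

Run:
```python
from h import *
w=ctrl.snapshot("wrist"); o=ctrl.get_obs()
f=lambda P:[(a/1.5+170-.2,b/1.5+60-.2) for a,b in P]
T=np.array(o["tool_pos"])*1000; a=np.radians(7.1); B=np.array([[np.cos(a),np.sin(a)],[-np.sin(a),np.cos(a)]])
for n,P,z in(("stop top front",[(83,208),(363,208)],.046),("stone front",[(119,228),(340,228)],o["tool_pos"][2]+.0195),("board",[(64,62),(381,62)],.012),("rails outer",[(99,212),(351,212)],.02)):
    q=xy(w,f(P),z); L=(q-T[:2])@B.T; print(n,L.round(1),L.mean(0).round(1), q.mean(0).round(1))
```

```text
stop top front [[ 44.5 -44.5]
 [-42.2 -44.5]] [  1.1 -44.5] [624.  117.9]
stone front [[ 27.6 -43. ]
 [-29.3 -43. ]] [ -0.9 -43. ] [621.8 119.2]
board [[ 57.  -91.3]
 [-53.9 -91.3]] [  1.5 -91.3] [630.2  71.5]
rails outer [[ 45.9 -39.8]
 [-44.5 -39.8]] [  0.7 -39.8] [623.  122.5]
```

Request:
{"api": "carry_out", "payload": {"deltas": [[[-0.0125, -0.01, 0.0, 0, -1], [-0.0125, -0.01, 0.03, 0, -1], [-0.0125, -0.01, 0.07, 0, -1], [-0.0125, -0.01, 0.09, 0, -1], [-0.0125, -0.01, 0.09, 0, -1]]]}}

```text
clock: 8.1
tool_pos: [0.6175, 0.1638, 0.035]
orientation: [179.9, -0.0, -82.9]
force: [-0.5, 0.3, -4.4]
opening: 0.0597
gripper_force: 30.0
```

Request:
{"api": "carry_out", "payload": {"deltas": [[[0, 0, 0.015, 0, -1], [0, 0, 0.03, 0, -1], [0, 0, 0.042, 0, -1], [0, 0, 0.042, 0, -1]]]}}

```text
clock: 8.5
tool_pos: [0.6182, 0.1642, 0.0275]
orientation: [180.0, -0.0, -82.9]
force: [-0.1, 0.7, -3.7]
opening: 0.0594
gripper_force: 30.0
```

Request:
{"api": "carry_out", "payload": {"deltas": [[[0, 0, 0.004, 0, -1], [0, 0, 0.008, 0, -1], [0, 0, 0.008, 0, -1]]]}}

```text
clock: 8.8
tool_pos: [0.6183, 0.1643, 0.0272]
orientation: [-180.0, -0.0, -82.9]
force: [-3.4, -0.2, 5.5]
opening: 0.0597
gripper_force: 30.0
```

Request:
{"api": "carry_out", "payload": {"deltas": [[[0.01, 0, 0, 0, -1], [0.02, 0, 0, 0, -1], [0.03, 0, 0, 0, -1], [0.03, 0, 0, 0, -1]]]}}

```text
clock: 9.2
tool_pos: [0.62, 0.1607, 0.0272]
orientation: [-179.8, 0.2, -82.9]
force: [-4.2, 10.9, 6.0]
opening: 0.0598
gripper_force: 30.0
```

Request:
{"api": "carry_out", "payload": {"deltas": [[[0, 0, 0, 0, 0.2], [0, 0, 0, 0, 1], [0, 0, 0, 0, 1], [0, 0, 0, 0, 1]]]}}

```text
clock: 9.6
tool_pos: [0.6189, 0.1577, 0.0259]
orientation: [180.0, -0.0, -82.9]
force: [0.5, -0.4, -1.4]
opening: 0.0782
gripper_force: 0.0
```

Request:
{"api": "carry_out", "payload": {"deltas": [[[0, 0, -0.05, 0, 1], [0, 0, -0.25, 0, 1], [0, 0, -0.5, 0, 1], [0, 0, -0.75, 0, 1], [0, 0, -0.85, 0, 1]]]}}

```text
clock: 10.1
tool_pos: [0.6212, 0.1585, 0.2029]
orientation: [-179.5, 0.1, -82.9]
force: [1.1, 1.0, 0.1]
opening: 0.0873
gripper_force: 0.0
```

Request:
{"api": "carry_out", "payload": {"deltas": [[[0.397, 0.856, -0.5, 0.0197, 1], [0.397, 0.856, -0.5, 0.0197, 1], [0.397, 0.856, -0.5, 0.0197, 1], [0.397, 0.856, -0.5, 0.0197, 1], [0.397, 0.856, -0.5, 0.0197, 1]]]}}

```text
clock: 10.6
tool_pos: [0.4568, 0.0563, 0.3001]
orientation: [-179.7, 0.1, -90.0]
force: [1.5, 0.3, 1.2]
opening: 0.0877
gripper_force: 0.0
```

Request:
{"api": "carry_out", "payload": {"deltas": [[[0, 0, 0, 0, 1], [0, 0, 0, 0, 1]]]}}

```text
clock: 10.8
tool_pos: [0.4591, 0.0584, 0.2964]
orientation: [-179.9, 0.0, -90.0]
force: [0.1, 0.1, -0.3]
opening: 0.0877
gripper_force: 0.0
```

Run:
```python
from h import *
import pickle
o=ctrl.get_obs();print(o["tool_pos"],o["clock"])
w=ctrl.snapshot("wrist"); pickle.dump({k:w[k] for k in("color","R","t","camera_matrix")},open("w6.pkl","wb"))
save(w,"w6.png",(180,0,440,300),2)
for n in ("packer_a_mid",):
  for r in ctrl.silhouettes(w,n): 
    if r["p"]>.3: print(round(r["p"],2),np.round(r["centre"]),fitbox(w,r["mask"],(.055,.037,.034)))
```

```text
[0.45910668 0.05842307 0.29637426] 10.8
0.88 [310. 111.] [473.86 -52.31  16.15  34.23   0.97]
```

View pics/w6.png

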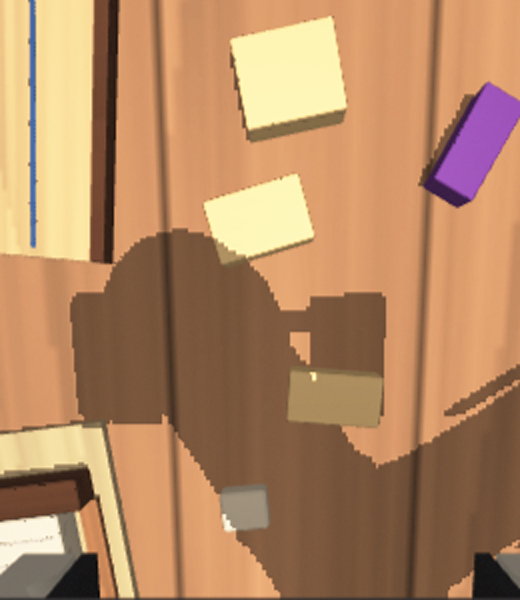

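Crop: the packers' tops are P4 (231,38)(333,17)(347,108)(250,128), P5 (204,203)(298,174)(314,237)(222,263), and P6, shadowed, around (335,398). Purple is a look-alike at (473,145). The offcut is at (245,508).

```bash
cat >> h.py <<'E'
def quad(w,P,z=.034):
    """corners TL,TR,BR,BL in the picture -> centre, yaw of long edge, length, thickness"""
    q=xy(w,P,z); e=(q[0]+q[3]-q[1]-q[2])/2; g=(q[2]+q[3]-q[0]-q[1])/2
    u=e/np.linalg.norm(e)
    return q.mean(0).round(1),np.degrees(np.arctan2(e[1],e[0])).round(1),np.linalg.norm(e).round(1),abs(u[0]*g[1]-u[1]*g[0]).round(1)
E
python3 - <<'E'
from h import *
import pickle
w=pickle.load(open("w6.pkl","rb")); f=lambda P:[(a/2+180-.25,b/2-.25) for a,b in P]
print(quad(w,f([(231,38),(333,17),(347,108),(250,128)])))
print(quad(w,f([(204,203),(298,174),(314,237),(222,263)])))
print(quad(w,f([(291,368),(383,373),(379,427),(288,420)])))
hsv=cv2.cvtColor(w["color"],cv2.COLOR_RGB2HSV); print(hsv[180:216:3,345])
E
```

```text
(array([ 456.5, -124.6]), np.float64(10.5), np.float64(53.3), np.float64(43.8))
(array([473.5, -52. ]), np.float64(15.5), np.float64(53.4), np.float64(33.3))
(array([430. ,  46.1]), np.float64(-3.8), np.float64(53.7), np.float64(31.1))
[[ 13 133 119]
 [ 13 126 119]
 [ 18 116 130]
 [ 18 115 173]
 [ 18 114 174]
 [ 18 114 172]
 [ 18 116 172]
 [ 19 114 170]
 [ 18 115 171]
 [ 18 116 171]
 [ 18 117 170]
 [ 13 126 117]]
```

Request:
{"api": "carry_out", "payload": {"deltas": [[[0.6, 0.0, -0.1, 0, 1], [0.6, 0.0, -0.1, 0, 1], [0.6, 0.0, -0.1, 0, 1], [0.6, 0.0, -0.1, 0, 1]]]}}

```text
clock: 11.3
tool_pos: [0.4595, -0.0636, 0.3153]
orientation: [179.9, -0.1, -90.2]
force: [-0.2, 0.6, 0.6]
opening: 0.0876
gripper_force: 0.0
```

Request:
{"api": "carry_out", "payload": {"deltas": [[[0.65, 0.1, 0, 0, 1], [0.65, 0.1, 0, 0, 1], [0.65, 0.1, 0, 0, 1], [0.65, 0.1, 0, 0, 1], [0.65, 0.1, 0, 0, 1]]]}}

```text
clock: 11.8
tool_pos: [0.4392, -0.1918, 0.3147]
orientation: [179.8, 0.0, -90.1]
force: [-0.1, 0.5, -0.5]
opening: 0.0875
gripper_force: 0.0
```

Run:
```python
from h import *
import pickle
o=ctrl.get_obs();print(o["tool_pos"],o["clock"])
w=ctrl.snapshot("wrist"); pickle.dump({k:w[k] for k in("color","R","t","camera_matrix")},open("w7.pkl","wb"))
save(w,"w7.png",(180,0,440,300),2)
```

```text
[ 0.4391869  -0.19175436  0.31473007] 11.8
```

View pics/w7.png

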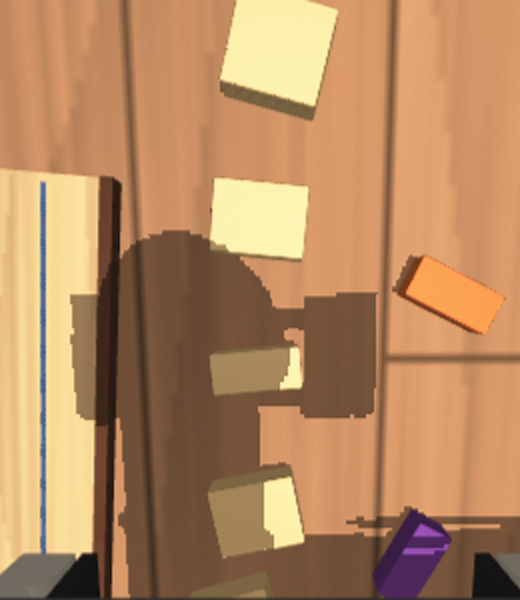

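Crop: P1's top is about (238,-8)(338,10)(317,105)(221,82). P2's is (214,178)(308,187)(303,258)(210,247), and P3's (210,355)(300,346)(303,387)(214,395). The orange look-alike is at (450,293).

Run:
```python
from h import *
import pickle
w=pickle.load(open("w7.pkl","rb")); f=lambda P:[(a/2+180-.25,b/2-.25) for a,b in P]
for P in ([(241,-10),(338,10),(317,105),(221,82)],[(214,178),(308,187),(303,258),(210,247)],[(210,355),(300,346),(303,387),(214,395)],[(207,492),(290,470),(303,543),(224,557)]): print(*quad(w,f(P)))
```

```text
[ 441.2 -392.8] -11.4 53.6 46.9
[ 453.4 -305.2] -5.9 54.0 38.1
[ 455.6 -217.9] 5.2 54.5 24.4
[ 457.2 -126.3] 12.8 53.0 46.7
```

Thicknesses: P1=50, P2=40, P3=25, P4=45, P5=35, P6=30. So P4 is the one to try first.

Request:
{"api": "carry_out", "payload": {"deltas": [[[-0.333, -0.086, 0.95, -0.0306, 1], [-0.333, -0.086, 0.95, -0.0306, 1], [-0.333, -0.086, 0.95, -0.0306, 1], [-0.333, -0.086, 0.95, -0.0306, 1], [-0.333, -0.086, 0.95, -0.0306, 1]]]}}

```text
clock: 12.35
tool_pos: [0.4527, -0.1226, 0.1206]
orientation: [179.4, 0.1, -78.9]
force: [-1.7, -0.3, 0.2]
opening: 0.0876
gripper_force: 0.0
```

```bash
cat >> h.py <<'E'
PK={1:(441.2,-392.8,-11.4,50),2:(453.4,-305.2,-5.9,40),3:(455.6,-217.9,5.2,25),4:(456.8,-125.3,11.5,45),5:(473.5,-52,15.5,35),6:(430,46.1,-3.8,30)}
def check(only=None,z0=0,PK=PK):
    """fit each packer in the side view with the silhouette/hue mask near its expected place"""
    b=ctrl.snapshot("side"); hsv=cv2.cvtColor(b["color"],cv2.COLOR_RGB2HSV)
    for k,(x,y,a,t) in PK.items():
        if only and k not in only: continue
        c,s=np.cos(np.radians(a)),np.sin(np.radians(a)); r=[]
        for i,j in ((0,0),(22,0),(-22,0),(0,t/2-4),(0,4-t/2)):
            u=proj(b,[(x+c*i-s*j)/1e3,(y+s*i+c*j)/1e3,.034+z0]); h=hsv[int(u[1]+.5),int(u[0]+.5)]; r.append(f"{h[0]}/{h[2]}")
        print(k,*r)
E
python3 -c "
from h import *
check(); print(ctrl.get_obs()['tool_pos'],ctrl.get_obs()['orientation'])"
```

```text
1 25/253 25/252 25/252 25/251 25/253
2 25/252 25/252 25/252 25/252 25/252
3 25/252 25/252 25/252 25/252 25/251
4 18/153 18/152 21/237 18/152 18/155
5 18/154 18/153 18/152 18/152 18/156
6 17/150 17/149 17/118 16/82 17/117
[ 0.45453572 -0.12334875  0.12342038] [ 1.79630087e+02  3.23617889e-02 -7.87975068e+01]
```

Request:
{"api": "carry_out", "payload": {"deltas": [[[0, 0, 0.2, 0, 1], [0, 0, 0.4, 0, 1], [0, 0, 0.54, 0, 1], [0, 0, 0.54, 0, 1], [0, 0, 0.54, 0, 1]]]}}

```text
clock: 12.9
tool_pos: [0.4576, -0.1248, 0.0196]
orientation: [-179.9, -0.0, -78.9]
force: [-0.1, -0.2, 0.9]
opening: 0.0879
gripper_force: 0.0
```

Request:
{"api": "carry_out", "payload": {"deltas": [[[0, 0, 0, 0, -1], [0, 0, 0, 0, -1], [0, 0, 0, 0, -1], [0, 0, 0, 0, -1], [0, 0, 0, 0, -1]]]}}

```text
clock: 13.4
tool_pos: [0.4564, -0.125, 0.0186]
orientation: [-179.9, -0.0, -79.0]
force: [-1.7, 0.8, 6.4]
opening: 0.055
gripper_force: 30.0
```

Request:
{"api": "carry_out", "payload": {"deltas": [[[0, 0, 0, 0, -1], [0, 0, 0, 0, -1]]]}}

```text
clock: 13.6
tool_pos: [0.4564, -0.125, 0.0186]
orientation: [-180.0, -0.0, -79.0]
force: [-0.9, 0.9, 7.0]
opening: 0.0548
gripper_force: 30.0
```

Request:
{"api": "carry_out", "payload": {"deltas": [[[0, 0, -0.2, 0, -1], [0, 0, -0.45, 0, -1], [0, 0, -0.7, 0, -1], [0, 0, -0.7, 0, -1]]]}}

```text
clock: 14.0
tool_pos: [0.46, -0.1252, 0.1647]
orientation: [-179.4, -0.1, -78.9]
force: [0.3, -0.3, -0.9]
opening: 0.0545
gripper_force: 30.0
```

Request:
{"api": "carry_out", "payload": {"deltas": [[[-0.7865, -0.5485, 0, 0, -1], [-0.7865, -0.5485, 0, 0, -1], [-0.7865, -0.5485, 0, 0, -1], [-0.7865, -0.5485, 0, 0, -1], [-0.7865, -0.5485, 0, 0, -1]]]}}

```text
clock: 14.5
tool_pos: [0.5356, 0.0542, 0.1576]
orientation: [-180.0, -0.0, -78.8]
force: [0.2, -0.7, -1.1]
opening: 0.0546
gripper_force: 30.0
```

Request:
{"api": "carry_out", "payload": {"deltas": [[[-0.7865, -0.5485, 0, 0, -1], [-0.7865, -0.5485, 0, 0, -1], [-0.7865, -0.5485, 0, 0, -1], [-0.7865, -0.5485, 0, 0, -1], [-0.7865, -0.5485, 0, 0, -1]]]}}

```text
clock: 15.0
tool_pos: [0.6127, 0.2295, 0.1566]
orientation: [180.0, -0.0, -78.8]
force: [-0.5, -0.1, 0.2]
opening: 0.0547
gripper_force: 30.0
```

Request:
{"api": "carry_out", "payload": {"deltas": [[[0, 0, 0.2, 0.0108, -1], [0, 0, 0.368, 0.0108, -1], [0, 0, 0.368, 0.0108, -1], [0, 0, 0.368, 0.0108, -1]]]}}

```text
clock: 15.4
tool_pos: [0.6112, 0.2249, 0.0845]
orientation: [179.9, -0.1, -82.9]
force: [0.7, 0.8, 0.2]
opening: 0.0543
gripper_force: 30.0
```

Run:
```python
from h import *
import pickle
o=ctrl.get_obs();print(o["tool_pos"],o["orientation"],o["opening"])
w=ctrl.snapshot("wrist"); pickle.dump({k:w[k] for k in("color","R","t","camera_matrix")},open("w8.pkl","wb")); save(w,"w8.png",(160,60,480,460),1.5)
```

```text
[0.61123876 0.22490624 0.08454646] [ 1.79929982e+02 -7.52711626e-02 -8.28590812e+01] 0.05427684255778766
```

View pics/w8.png

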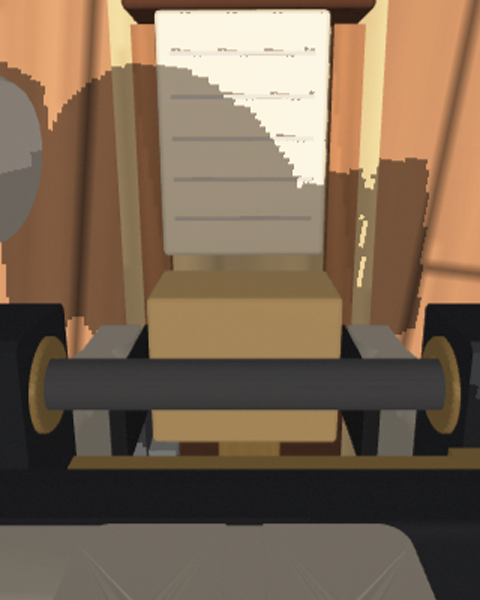

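The packer hovers square over the gap. The stone's end top edge is at row 254 (x 166–325), the packer's far top edge at row 298 (x 148–342) and its near edge at row 440. The stone sits against the stop at row 10.

Run:
```python
from h import *
import pickle
w=pickle.load(open("w8.pkl","rb"));T=np.array(ctrl.get_obs()["tool_pos"])*1000
f=lambda P:[(a/1.5+160-.2,b/1.5+60-.2) for a,b in P]
a=np.radians(7.14); B=np.array([[np.cos(a),np.sin(a)],[-np.sin(a),np.cos(a)]])
for n,P,z in(("stone end",[(166,254),(325,254)],.046),("stone far",[(155,11),(330,11)],.046),("pk far",[(148,299),(342,299)],.0999),("pk near",[(153,440),(338,440)],.0999),("rail outer@200",[(140,200),(362,200)],.02),("stop",[(120,12),(375,12)],.046)):
    L=(xy(w,f(P),z)-T[:2])@B.T; print(n,L.round(1),L.mean(0).round(1))
```

```text
stone end [[ 27.9 -24. ]
 [-31.4 -23.9]] [ -1.7 -24. ]
stone far [[  28.6 -107.1]
 [ -30.  -107.1]] [  -0.7 -107.1]
pk far [[ 25.4 -22.7]
 [-28.2 -22.7]] [ -1.4 -22.7]
pk near [[ 25.8  20.8]
 [-28.9  20.9]] [-1.5 20.8]
rail outer@200 [[ 41.6 -41.2]
 [-49.8 -41.1]] [ -4.1 -41.2]
stop [[  40.3 -106.8]
 [ -45.1 -106.8]] [  -2.4 -106.8]
```

Request:
{"api": "carry_out", "payload": {"deltas": [[[-0.002, 0, 0.04, 0, -1], [-0.002, 0, 0.08, 0, -1], [-0.002, 0, 0.11, 0, -1], [-0.002, 0, 0.13, 0, -1], [-0.002, 0, 0.13, 0, -1]]]}}

```text
clock: 15.95
tool_pos: [0.6109, 0.2258, 0.0577]
orientation: [179.9, -0.0, -82.9]
force: [-0.2, 0.2, -0.7]
opening: 0.0547
gripper_force: 30.0
```

Request:
{"api": "carry_out", "payload": {"deltas": [[[0, 0, 0.015, 0, -1], [0, 0, 0.03, 0, -1], [0, 0, 0.045, 0, -1]]]}}

```text
clock: 16.25
tool_pos: [0.6113, 0.2262, 0.0493]
orientation: [-180.0, 0.0, -82.9]
force: [-0.4, -0.3, -0.9]
opening: 0.0545
gripper_force: 30.0
```

Request:
{"api": "carry_out", "payload": {"deltas": [[[0, 0, 0.02, 0, -1], [0, 0, 0.04, 0, -1], [0, 0, 0.06, 0, -1], [0, 0, 0.075, 0, -1], [0, 0, 0.085, 0, -1]]]}}

```text
clock: 16.75
tool_pos: [0.6112, 0.226, 0.032]
orientation: [180.0, -0.0, -82.9]
force: [0.1, -0.3, -0.9]
opening: 0.055
gripper_force: 30.0
```

Request:
{"api": "carry_out", "payload": {"deltas": [[[0, 0, 0.005, 0, -1], [0, 0, 0.01, 0, -1], [0, 0, 0.01, 0, -1]]]}}

```text
clock: 17.05
tool_pos: [0.6114, 0.2262, 0.0307]
orientation: [-180.0, 0.0, -82.9]
force: [-0.4, 0.2, 0.0]
opening: 0.0547
gripper_force: 30.0
```

Request:
{"api": "carry_out", "payload": {"deltas": [[[0.005, 0, 0.003, 0, -1], [0.01, 0, 0.003, 0, -1], [0.015, 0, 0.003, 0, -1], [0.015, 0, 0.003, 0, -1]]]}}

```text
clock: 17.45
tool_pos: [0.6122, 0.2247, 0.0306]
orientation: [-179.9, 0.1, -82.8]
force: [-1.9, 6.4, 4.7]
opening: 0.0548
gripper_force: 30.0
```

Request:
{"api": "carry_out", "payload": {"deltas": [[[-0.012, 0, 0, 0, -1], [-0.02, 0, 0, 0, -1], [-0.025, 0, 0, 0, -1], [-0.025, 0, 0, 0, -1]]]}}

```text
clock: 17.85
tool_pos: [0.6116, 0.2271, 0.0306]
orientation: [-180.0, -0.1, -82.9]
force: [-0.3, -5.0, 5.8]
opening: 0.0548
gripper_force: 30.0
```

The packer has contact both ways with about 2.4 mm play, so the 45 mm one fits. Recentre, release, and go to the tab.

Request:
{"api": "carry_out", "payload": {"deltas": [[[0.013, 0, 0, 0, -1], [0.013, 0, 0, 0, -1], [0.013, 0, 0, 0, 0.2], [0.013, 0, 0, 0, 1], [0.013, 0, 0, 0, 1]]]}}

```text
clock: 18.35
tool_pos: [0.611, 0.2251, 0.0295]
orientation: [180.0, -0.0, -82.9]
force: [-0.9, -0.3, 0.1]
opening: 0.0655
gripper_force: 0.0
```

Request:
{"api": "carry_out", "payload": {"deltas": [[[0, 0, 0, 0, 1], [0, 0, -0.05, 0, 1], [0, 0, -0.25, 0, 1], [0, 0, -0.5, 0, 1], [0, 0, -0.65, 0, 1]]]}}

```text
clock: 18.85
tool_pos: [0.6126, 0.2259, 0.1645]
orientation: [-179.8, 0.1, -82.8]
force: [0.6, 0.4, 0.0]
opening: 0.0875
gripper_force: 0.0
```

Request:
{"api": "carry_out", "payload": {"deltas": [[[-0.25, 0, 0, 0, -1], [-0.507, 0, 0, 0, -1], [-0.507, 0, 0, 0, -1], [-0.507, 0, 0, 0, -1]]]}}

```text
clock: 19.25
tool_pos: [0.5982, 0.3274, 0.1601]
orientation: [180.0, -0.0, -82.8]
force: [0.4, -0.1, -0.2]
opening: 0.0613
gripper_force: 0.0
```

Request:
{"api": "carry_out", "payload": {"deltas": [[[0, 0, 0.25, 0, -1], [0, 0, 0.35, 0, -1], [0, 0, 0.35, 0, -1], [0, 0, 0.35, 0, -1]]]}}

```text
clock: 19.65
tool_pos: [0.5994, 0.3253, 0.0906]
orientation: [-180.0, -0.0, -82.9]
force: [0.1, 0.6, 1.4]
opening: 0.0294
gripper_force: 0.0
```

Run:
```python
from h import *
o=ctrl.get_obs();print(o["tool_pos"],o["orientation"],o["opening"])
w=ctrl.snapshot("wrist");save(w,"w9.png",(160,60,480,460),1.5)
```

```text
[0.5993956  0.32533701 0.09064815] [-1.79983943e+02 -3.33376810e-02 -8.29003591e+01] 0.029390979270136022
```

View pics/w9.png

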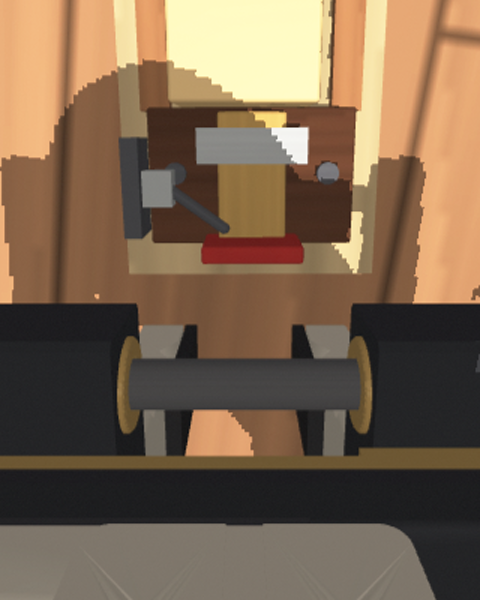

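The packer is seated in the gap. The red tab at (253,248) is in line with the gripper. Lower and push.

Request:
{"api": "carry_out", "payload": {"deltas": [[[0, 0, 0.1, 0, -1], [0, 0, 0.173, 0, -1], [0, 0, 0.173, 0, -1], [0, 0, 0.173, 0, -1]]]}}

```text
clock: 20.1
tool_pos: [0.5991, 0.3261, 0.0559]
orientation: [-180.0, -0.0, -82.9]
force: [-0.5, 0.3, 0.3]
opening: 0.0003
gripper_force: 0.0
```

Request:
{"api": "carry_out", "payload": {"deltas": [[[0.03, 0, 0, 0, -1], [0.06, 0, 0, 0, -1], [0.08, 0, 0, 0, -1], [0.1, 0, 0, 0, -1], [0.12, 0, 0, 0, -1]]]}}

```text
clock: 20.6
tool_pos: [0.6019, 0.3031, 0.056]
orientation: [-179.9, 0.1, -82.9]
force: [-2.3, 3.3, 1.9]
opening: 0.0006
gripper_force: 1.9
```

Request:
{"api": "carry_out", "payload": {"deltas": [[[0.015, 0, 0, 0, -1], [0.03, 0, 0, 0, -1], [0.045, 0, 0, 0, -1], [0.06, 0, 0, 0, -1], [0.06, 0, 0, 0, -1]]]}}

```text
clock: 21.1
tool_pos: [0.6033, 0.2897, 0.0551]
orientation: [180.0, -0.0, -82.9]
force: [-0.6, 0.1, -0.1]
opening: 0.0004
gripper_force: 0.0
```

Request:
{"api": "carry_out", "payload": {"deltas": [[[-0.1, 0, 0, 0, -1], [-0.2, 0, 0, 0, -1], [-0.2, 0, -0.25, 0, -1], [-0.2, 0, -0.5, 0, 1], [-0.2, 0, -0.5, 0, 1]]]}}

```text
clock: 21.6
tool_pos: [0.6016, 0.3342, 0.1637]
orientation: [-179.4, 0.3, -82.7]
force: [-0.1, 0.0, 0.1]
opening: 0.0113
gripper_force: 0.0
```

Run:
```python
from h import *
o=ctrl.get_obs();print(o["tool_pos"],o["orientation"],o["opening"])
w=ctrl.snapshot("wrist");save(w,"w10.png",(160,0,480,300),1.5)
```

```text
[0.60161401 0.33415491 0.16366261] [-179.36218048    0.3041481   -82.71355484] 0.011318075569683518
```

View pics/w10.png

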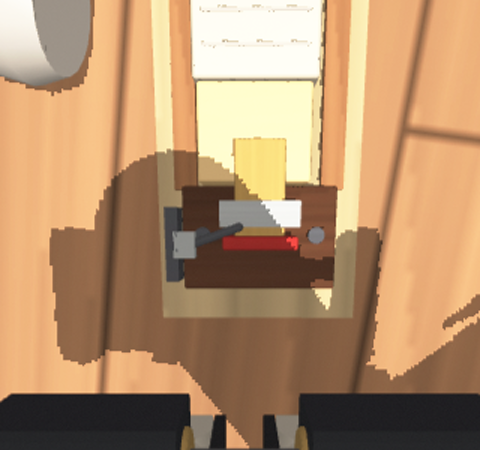

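The bolt is home over the packer (tab now at (260,243), bolt tongue over the packer). Next the five spares: P6 first.

Request:
{"api": "carry_out", "payload": {"deltas": [[[0.745, 0.9, -0.5, 0.0197, 1], [0.745, 0.9, -0.5, 0.0197, 1], [0.745, 0.9, -0.5, 0.0197, 1], [0.745, 0.9, -0.5, 0.0197, 1], [0.745, 0.9, -0.5, 0.0197, 1]]]}}

```text
clock: 22.15
tool_pos: [0.4391, 0.1621, 0.2534]
orientation: [179.9, -0.1, -89.9]
force: [-0.7, 0.3, 0.6]
opening: 0.055
gripper_force: 0.0
```

Request:
{"api": "carry_out", "payload": {"deltas": [[[0, 0, 0, 0, 1], [0, 0, 0, 0, 1], [0, 0, 0, 0, 1]]]}}

```text
clock: 22.45
tool_pos: [0.4408, 0.1634, 0.2531]
orientation: [180.0, -0.0, -89.9]
force: [-0.4, 0.2, 0.2]
opening: 0.0787
gripper_force: 0.0
```

```bash
cat >> h.py <<'E'
def look(ts,line=True):
    """ts: thicknesses tried (mm) for every packer silhouette; also the blue line"""
    o=ctrl.get_obs(); T=o["tool_pos"]*1000; print("tool",T.round(1),o["orientation"].round(1),o["clock"])
    w=ctrl.snapshot("wrist")
    for r in ctrl.silhouettes(w,"packer_a_mid"):
        if r["p"]>.3:
            print("net",round(r["p"],2),np.round(r["centre"]),[fitbox(w,r["mask"],(.055,t/1e3,.034),0,False) for t in ts],fitbox(w,r["mask"],(.055,.037,.034)))
    if line: blue(w)
    return w
def blue(w):
    hsv=cv2.cvtColor(w["color"],cv2.COLOR_RGB2HSV); m=cv2.inRange(hsv,(105,80,40),(125,255,255))
    n,l,st,c=cv2.connectedComponentsWithStats(cv2.dilate(m,np.ones((5,5))))
    for i in range(1,n):
        if st[i][3]>50 and st[i][2]<60:
            q=np.argwhere((l==i)&(m>0))[:,::-1]; P=xy(w,q,.015); vx,vy,x0,y0=cv2.fitLine(P.astype(np.float32),cv2.DIST_HUBER,0,.01,.01).ravel()
            print("blue: x at y=-180:",round(x0+(-180-y0)*vx/vy,1),"yaw",round(-np.degrees(np.arctan(vx/vy)),2),"y",P[:,1].min().round(1),P[:,1].max().round(1))
E
python3 -c "
from h import *
look([30])"
```

```text
tool [440.8 163.4 253.1] [180.   -0.  -89.9] 22.45
net 0.77 [286.   8.] [array([472.79, -50.65,  15.01,  30.  ,   0.54])] [ 4.7179e+02 -3.7050e+01  1.3000e-01  2.7200e+00  7.8000e-01]
```

```bash
python3 -c "
from h import *
w=ctrl.snapshot('wrist')
for m,st,c in palemask(w,lo=(16,60,60)):
    if st[4]<6000 and st[1]+st[3]<270: print(c.round(),st,fitbox(w,m,(.055,.03,.034),0,False),fitbox(w,m,(.055,.03,.034)))
for r in ctrl.spot_point(w,'packer_a_mid'): print(round(r['p'],2),r['centre'],ray(w,r['centre'],.017))
save(w,'w11.png')
"
```

```text
[153.   8.] [ 117    0   72   20 1123] [ 6.0605e+02 -4.9080e+01 -3.2000e-01  3.0000e+01  5.1000e-01] [ 6.0406e+02 -3.6360e+01  6.0000e-02  4.1800e+00  8.2000e-01]
[287.   8.] [261   0  59  24 963] [473.51 -50.61  15.71  30.     0.55] [ 4.7099e+02 -3.6530e+01  3.7000e-01  4.1700e+00  7.9000e-01]
[333. 100.] [ 305   81   57   39 1940] [430.4   47.31  -4.17  30.     0.97] [430.42  47.32  -4.26  29.05   0.97]
```

Request:
{"api": "carry_out", "payload": {"deltas": [[[0.58, 0.049, 0.665, 0.0117, 1], [0.58, 0.049, 0.665, 0.0117, 1], [0.58, 0.049, 0.665, 0.0117, 1], [0.58, 0.049, 0.665, 0.0117, 1], [0.58, 0.049, 0.665, 0.0117, 1]]]}}

```text
clock: 23.15
tool_pos: [0.4285, 0.044, 0.1171]
orientation: [179.6, -0.2, -94.3]
force: [0.2, 0.7, 0.6]
opening: 0.0876
gripper_force: 0.0
```

Request:
{"api": "carry_out", "payload": {"deltas": [[[0, 0, 0.2, 0, 1], [0, 0, 0.4, 0, 1], [0, 0, 0.51, 0, 1], [0, 0, 0.51, 0, 1], [0, 0, 0.51, 0, 1]]]}}

```text
clock: 23.65
tool_pos: [0.4318, 0.0473, 0.019]
orientation: [180.0, -0.0, -94.1]
force: [0.2, 0.7, 0.9]
opening: 0.0875
gripper_force: 0.0
```

Request:
{"api": "carry_out", "payload": {"deltas": [[[0, 0, 0, 0, -1], [0, 0, 0, 0, -1], [0, 0, 0, 0, -1], [0, 0, 0, 0, -1], [0, 0, 0, 0, -1]]]}}

```text
clock: 24.15
tool_pos: [0.4312, 0.0468, 0.0191]
orientation: [-180.0, 0.0, -94.2]
force: [-1.7, 0.8, 5.1]
opening: 0.0547
gripper_force: 30.0
```

Request:
{"api": "carry_out", "payload": {"deltas": [[[0, 0, 0, 0, -1], [0, 0, -0.1, 0, -1], [0, 0, -0.3, 0, -1], [0, 0, -0.5, 0, -1], [0, 0, -0.5, 0, -1]]]}}

```text
clock: 24.65
tool_pos: [0.434, 0.048, 0.1235]
orientation: [-179.6, 0.2, -94.1]
force: [0.3, 0.4, -1.1]
opening: 0.0551
gripper_force: 30.0
```

Request:
{"api": "carry_out", "payload": {"deltas": [[[0.659, -0.896, 0, 0.0006, -1], [0.659, -0.896, 0, 0.0006, -1], [0.659, -0.896, 0, 0.0006, -1], [0.659, -0.896, 0, 0.0006, -1], [0.659, -0.896, 0, 0.0006, -1]]]}}

```text
clock: 25.15
tool_pos: [0.6025, -0.1006, 0.1176]
orientation: [180.0, -0.0, -94.5]
force: [-0.4, 0.8, 0.2]
opening: 0.0544
gripper_force: 30.0
```

Request:
{"api": "carry_out", "payload": {"deltas": [[[0, 0, 0, 0, -1], [0, 0, 0, 0, -1]]]}}

```text
clock: 25.35
tool_pos: [0.5996, -0.0984, 0.1175]
orientation: [179.9, -0.0, -94.5]
force: [-0.6, -0.4, -1.4]
opening: 0.0546
gripper_force: 30.0
```

```bash
python3 -c "
from h import *
o=ctrl.get_obs(); print(o['tool_pos'],o['orientation'],o['opening']); blue(ctrl.snapshot('wrist'))"
```

```text
[ 0.5995912  -0.09839149  0.11746604] [ 1.79886761e+02 -1.00741098e-02 -9.44822299e+01] 0.05464519395569554
blue: x at y=-180: 594.5 yaw -4.87 y -257.3 -88.4
```

Request:
{"api": "carry_out", "payload": {"deltas": [[[0, -0.011, 0.1, 0.0006, -1], [0, -0.011, 0.25, 0.0006, -1], [0, -0.011, 0.35, 0.0006, -1], [0, -0.011, 0.4, 0.0006, -1], [0, -0.011, 0.4, 0.0006, -1]]]}}

```text
clock: 25.9
tool_pos: [0.6012, -0.0974, 0.0377]
orientation: [179.9, -0.0, -94.6]
force: [-0.0, -0.8, 0.3]
opening: 0.055
gripper_force: 30.0
```

Request:
{"api": "carry_out", "payload": {"deltas": [[[0, 0, 0.01, 0, -1], [0, 0, 0.02, 0, -1], [0, 0, 0.02, 0, -1]]]}}

```text
clock: 26.2
tool_pos: [0.6028, -0.0979, 0.0354]
orientation: [-179.9, 0.0, -94.6]
force: [0.6, -0.5, -0.7]
opening: 0.0549
gripper_force: 30.0
```

Request:
{"api": "carry_out", "payload": {"deltas": [[[0, 0, 0.004, 0, -1], [0, 0, 0.008, 0, -1], [0, 0, 0.008, 0, 0], [0, 0, 0.008, 0, 1], [0, 0, 0.008, 0, 1]]]}}

```text
clock: 26.7
tool_pos: [0.6025, -0.098, 0.0332]
orientation: [-180.0, 0.0, -94.6]
force: [0.3, -0.3, 0.1]
opening: 0.0656
gripper_force: 0.0
```

Request:
{"api": "carry_out", "payload": {"deltas": [[[0, 0, 0, 0, 1], [0, 0, -0.05, 0, 1], [0, 0, -0.25, 0, 1], [0, 0, -0.5, 0, 1], [0, 0, -0.5, 0, 1]]]}}

```text
clock: 27.2
tool_pos: [0.6068, -0.0982, 0.141]
orientation: [-179.3, 0.0, -94.5]
force: [0.5, 0.1, 0.2]
opening: 0.0876
gripper_force: 0.0
```

Request:
{"api": "carry_out", "payload": {"deltas": [[[-0.178, 0.654, 0, -0.0554, 1], [-0.178, 0.654, 0, -0.0554, 1], [-0.178, 0.654, 0, -0.0554, 1], [-0.178, 0.654, 0, -0.0554, 1], [-0.178, 0.654, 0, -0.0554, 1]]]}}

```text
clock: 27.7
tool_pos: [0.4751, -0.0516, 0.1343]
orientation: [-179.9, -0.0, -74.6]
force: [0.9, -0.3, 0.7]
opening: 0.0877
gripper_force: 0.0
```

```bash
python3 -c "
from h import *
o=ctrl.get_obs(); print(o['tool_pos'],o['orientation'],o['opening']); check([1,2,3,5])
w=ctrl.snapshot('wrist')
for m,st,c in palemask(w,lo=(16,60,60)):
    if 1000<st[4]<12000: print(c.round(),st,fitbox(w,m,(.055,.035,.034),0,False))
"
```

```text
[ 0.47507408 -0.05162868  0.13429187] [-1.79853510e+02 -1.20730121e-02 -7.46079282e+01] 0.087718000962127
1 25/252 25/252 25/251 24/250 25/252
2 25/252 25/252 25/252 25/252 25/252
3 25/252 25/252 25/252 25/251 25/250
5 18/152 18/153 18/165 18/150 18/153
[418.  21.] [ 370    0   96   50 3865] [ 457.15 -223.16    5.     35.      0.77]
[325. 239.] [ 288  212   75   54 3816] [474.28 -52.61  15.79  35.     0.96]
[117. 316.] [ 103  284   37   65 1233] [6.3849e+02 6.4230e+01 1.6800e+01 3.5000e+01 3.8000e-01]
[528. 316.] [ 506  284   37   65 1240] [277.19 -35.98  15.63  35.     0.38]
[484. 367.] [ 287  358  353   15 3793] [228.05  -2.88   4.14  35.     0.26]
```

Request:
{"api": "carry_out", "payload": {"deltas": [[[0, 0, 0.2, 0, 1], [0, 0, 0.4, 0, 1], [0, 0, 0.575, 0, 1], [0, 0, 0.575, 0, 1], [0, 0, 0.575, 0, 1]]]}}

```text
clock: 28.3
tool_pos: [0.4754, -0.0523, 0.0179]
orientation: [179.9, -0.0, -74.7]
force: [0.7, -1.0, 0.9]
opening: 0.0878
gripper_force: 0.0
```

Request:
{"api": "carry_out", "payload": {"deltas": [[[0, 0, 0, 0, -1], [0, 0, 0, 0, -1], [0, 0, 0, 0, -1], [0, 0, 0, 0, -1], [0, 0, 0, 0, -1]]]}}

```text
clock: 28.8
tool_pos: [0.4751, -0.0519, 0.0186]
orientation: [-179.9, 0.0, -74.7]
force: [-2.1, 1.0, 6.3]
opening: 0.0549
gripper_force: 30.0
```

Request:
{"api": "carry_out", "payload": {"deltas": [[[0, 0, 0, 0, -1], [0, 0, -0.1, 0, -1], [0, 0, -0.3, 0, -1], [0, 0, -0.5, 0, -1], [0, 0, -0.5, 0, -1]]]}}

```text
clock: 29.3
tool_pos: [0.4782, -0.0514, 0.1232]
orientation: [-179.5, -0.1, -74.6]
force: [0.4, -0.5, -1.2]
opening: 0.055
gripper_force: 30.0
```

Request:
{"api": "carry_out", "payload": {"deltas": [[[0.5615, -0.491, 0, 0.0557, -1], [0.5615, -0.491, 0, 0.0557, -1], [0.5615, -0.491, 0, 0.0557, -1], [0.5615, -0.491, 0, 0.0557, -1], [0.5615, -0.491, 0, 0.0557, -1]]]}}

```text
clock: 29.8
tool_pos: [0.599, -0.1351, 0.1164]
orientation: [179.9, -0.0, -94.8]
force: [-0.3, -0.5, -0.5]
opening: 0.0547
gripper_force: 30.0
```

Request:
{"api": "carry_out", "payload": {"deltas": [[[0, 0, 0, 0, -1], [0, 0, 0.1, 0, -1], [0, 0, 0.1, 0, -1], [0, 0, 0.1, 0, -1]]]}}

```text
clock: 30.2
tool_pos: [0.5985, -0.1338, 0.0985]
orientation: [180.0, -0.0, -94.6]
force: [0.1, 0.1, -0.3]
opening: 0.0544
gripper_force: 30.0
```

```bash
python3 -c "
from h import *
o=ctrl.get_obs(); print(o['tool_pos'],o['orientation'],o['opening']); w=ctrl.snapshot('wrist'); blue(w); save(w,'w12.png',(160,60,480,460),1.5)"
```

```text
[ 0.59851735 -0.13378481  0.09847051] [ 1.79966780e+02 -1.21740931e-02 -9.46479356e+01] 0.05435439350303183
blue: x at y=-180: 594.6 yaw -4.92 y -285.8 -134.1
```

Request:
{"api": "carry_out", "payload": {"deltas": [[[0, -0.003, 0.1, 0.0004, -1], [0, -0.003, 0.2, 0.0004, -1], [0, -0.003, 0.28, 0.0004, -1], [0, -0.003, 0.31, 0.0004, -1], [0, -0.003, 0.322, 0.0004, -1]]]}}

```text
clock: 30.75
tool_pos: [0.5999, -0.1342, 0.0339]
orientation: [-180.0, -0.0, -94.8]
force: [-1.7, 0.7, 0.1]
opening: 0.055
gripper_force: 30.0
```

Request:
{"api": "carry_out", "payload": {"deltas": [[[0, 0, 0, 0, -1], [0, 0, 0, 0, -1]]]}}

```text
clock: 30.95
tool_pos: [0.6005, -0.1343, 0.0347]
orientation: [-179.9, 0.0, -94.8]
force: [-1.1, -0.5, -0.2]
opening: 0.0548
gripper_force: 30.0
```

Request:
{"api": "carry_out", "payload": {"deltas": [[[0, 0, 0.005, 0, -1], [0, 0, 0.005, 0, -1], [0, 0, 0.005, 0, 0], [0, 0, 0.005, 0, 1], [0, 0, 0.005, 0, 1]]]}}

```text
clock: 31.45
tool_pos: [0.5998, -0.1344, 0.0326]
orientation: [-180.0, 0.0, -94.9]
force: [-0.2, 0.1, -0.0]
opening: 0.0655
gripper_force: 0.0
```

Request:
{"api": "carry_out", "payload": {"deltas": [[[0, 0, 0, 0, 1], [0, 0, -0.05, 0, 1], [0, 0, -0.25, 0, 1], [0, 0, -0.5, 0, 1], [0, 0, -0.5, 0, 1]]]}}

```text
clock: 31.95
tool_pos: [0.6043, -0.1348, 0.1407]
orientation: [-179.3, -0.0, -94.8]
force: [1.3, -0.4, 0.8]
opening: 0.0871
gripper_force: 0.0
```

Request:
{"api": "carry_out", "payload": {"deltas": [[[0.4765, 0.68, 0, -0.0278, 1], [0.4765, 0.68, 0, -0.0278, 1], [0.4765, 0.68, 0, -0.0278, 1], [0.4765, 0.68, 0, -0.0278, 1], [0.4765, 0.68, 0, -0.0278, 1]]]}}

```text
clock: 32.45
tool_pos: [0.4546, -0.2188, 0.1336]
orientation: [-179.9, -0.0, -85.0]
force: [1.6, 0.2, 0.8]
opening: 0.0873
gripper_force: 0.0
```

```bash
cat >> h.py <<'E'
def hover(k):
    o=ctrl.get_obs(); print(o['tool_pos'].round(4),o['orientation'].round(1),o['opening'].round(3)); check([j for j in(1,2,3) if j<=k])
    w=ctrl.snapshot('wrist'); t=PK[k][3]/1e3
    for m,st,c in palemask(w,lo=(16,60,60)):
        if 800<st[4]<12000 and abs(c[0]-320)<60 and st[3]>20 and 30<c[1]<300: print(c.round(),st,fitbox(w,m,(.055,t,.034),0,False,np.radians(PK[k][2])))
E
python3 -c "
from h import *
hover(3)"
```

```text
Traceback (most recent call last):
  File "h.py", line 80, in hover
    o=ctrl.get_obs(); print(o['tool_pos'].round(4),o['orientation'].round(1),o['opening'].round(3)); check([j for j in(1,2,3) if j<=k])
                                                                             ^^^^^^^^^^^^^^^^^^
AttributeError: 'float' object has no attribute 'round'
```

```bash
sed -i "s/o\['opening'\].round(3)/o['opening']/" h.py; python3 -c "
from h import *
hover(3)"
```

```text
[ 0.4546 -0.2188  0.1336] [-179.9   -0.   -85. ] 0.08726728783298397
1 26/253 26/253 25/253 25/252 26/253
2 26/253 26/253 26/253 25/253 26/253
3 18/157 18/156 23/247 18/155 19/171
[337. 120.] [ 294   83   89   74 4937] [ 453.1  -311.72   -5.97   25.      0.68]
[322. 240.] [ 286  220   74   40 2911] [ 456.4  -217.99    4.99   25.      0.96]
```

Request:
{"api": "carry_out", "payload": {"deltas": [[[0, 0, 0.2, 0, 1], [0, 0, 0.4, 0, 1], [0, 0, 0.575, 0, 1], [0, 0, 0.575, 0, 1], [0, 0, 0.575, 0, 1]]]}}

```text
clock: 33.05
tool_pos: [0.4572, -0.2175, 0.0176]
orientation: [179.9, -0.0, -84.8]
force: [1.0, -0.2, 0.8]
opening: 0.087
gripper_force: 0.0
```

Request:
{"api": "carry_out", "payload": {"deltas": [[[0, 0, 0, 0, -1], [0, 0, 0, 0, -1], [0, 0, 0, 0, -1], [0, 0, 0, 0, -1], [0, 0, 0, 0, -1]]]}}

```text
clock: 33.55
tool_pos: [0.4566, -0.2179, 0.0182]
orientation: [-179.9, -0.0, -84.9]
force: [-0.8, 1.5, 5.4]
opening: 0.0546
gripper_force: 30.0
```

Request:
{"api": "carry_out", "payload": {"deltas": [[[0, 0, 0, 0, -1], [0, 0, -0.1, 0, -1], [0, 0, -0.3, 0, -1], [0, 0, -0.5, 0, -1], [0, 0, -0.5, 0, -1]]]}}

```text
clock: 34.05
tool_pos: [0.4596, -0.2185, 0.123]
orientation: [-179.5, -0.2, -84.8]
force: [-0.1, -0.3, -0.7]
opening: 0.0548
gripper_force: 30.0
```

Request:
{"api": "carry_out", "payload": {"deltas": [[[-0.1895, -0.72, 0, 0.0272, -1], [-0.1895, -0.72, 0, 0.0272, -1], [-0.1895, -0.72, 0, 0.0272, -1], [-0.1895, -0.72, 0, 0.0272, -1], [-0.1895, -0.72, 0, 0.0272, -1]]]}}

```text
clock: 34.55
tool_pos: [0.5964, -0.1665, 0.1163]
orientation: [179.9, 0.0, -94.6]
force: [-0.1, 0.0, -0.9]
opening: 0.0545
gripper_force: 30.0
```

Request:
{"api": "carry_out", "payload": {"deltas": [[[0, 0, 0, 0, -1], [0, 0, 0.1, 0, -1], [0, 0, 0.15, 0, -1], [0, 0, 0.15, 0, -1]]]}}

```text
clock: 34.95
tool_pos: [0.5943, -0.1675, 0.0863]
orientation: [179.8, 0.0, -94.7]
force: [0.3, 0.2, -0.3]
opening: 0.0549
gripper_force: 30.0
```

```bash
python3 -c "
from h import *
o=ctrl.get_obs(); print(o['tool_pos'],o['orientation'],o['opening']); w=ctrl.snapshot('wrist'); blue(w)"
```

```text
[ 0.59429549 -0.16749783  0.0862805 ] [ 1.79825335e+02  1.00820219e-03 -9.47000980e+01] 0.05493049355046133
blue: x at y=-180: 594.8 yaw -4.98 y -315.2 -163.7
```

Request:
{"api": "carry_out", "payload": {"deltas": [[[0, 0, 0.08, 0.0004, -1], [0, 0, 0.16, 0.0004, -1], [0, 0, 0.23, 0.0004, -1], [0, 0, 0.26, 0.0004, -1], [0, 0, 0.268, 0.0004, -1]]]}}

```text
clock: 35.5
tool_pos: [0.596, -0.1673, 0.0336]
orientation: [179.9, -0.0, -94.8]
force: [-0.6, 0.3, 0.4]
opening: 0.0547
gripper_force: 30.0
```

Request:
{"api": "carry_out", "payload": {"deltas": [[[0, 0, 0, 0, -1], [0, 0, 0, 0, -1], [0, 0, 0, 0, -1]]]}}

```text
clock: 35.8
tool_pos: [0.5967, -0.1671, 0.0347]
orientation: [-179.9, 0.0, -94.8]
force: [-0.4, -0.1, -0.3]
opening: 0.0549
gripper_force: 30.0
```

Request:
{"api": "carry_out", "payload": {"deltas": [[[0, 0, 0.006, 0, -1], [0, 0, 0.006, 0, -1], [0, 0, 0.006, 0, 0], [0, 0, 0.006, 0, 1], [0, 0, 0.006, 0, 1]]]}}

```text
clock: 36.3
tool_pos: [0.5961, -0.1671, 0.0327]
orientation: [180.0, 0.0, -94.8]
force: [-0.2, 0.4, -0.4]
opening: 0.0652
gripper_force: 0.0
```

Request:
{"api": "carry_out", "payload": {"deltas": [[[0, 0, 0, 0, 1], [0, 0, -0.05, 0, 1], [0, 0, -0.25, 0, 1], [0, 0, -0.5, 0, 1], [0, 0, -0.5, 0, 1]]]}}

```text
clock: 36.8
tool_pos: [0.6006, -0.1679, 0.141]
orientation: [-179.3, -0.0, -94.7]
force: [0.3, -0.4, 0.1]
opening: 0.0873
gripper_force: 0.0
```

Request:
{"api": "carry_out", "payload": {"deltas": [[[0.747, 0.65, 0, 0.0029, 1], [0.747, 0.65, 0, 0.0029, 1], [0.747, 0.65, 0, 0.0029, 1], [0.747, 0.65, 0, 0.0029, 1], [0.747, 0.65, 0, 0.0029, 1]]]}}

```text
clock: 37.3
tool_pos: [0.4504, -0.3076, 0.1335]
orientation: [180.0, 0.0, -96.1]
force: [1.1, 0.1, 0.3]
opening: 0.0875
gripper_force: 0.0
```

```bash
python3 -c "
from h import *
hover(2)"
```

```text
[ 0.4504 -0.3076  0.1335] [180.    0.  -96.1] 0.08745295345351263
1 26/254 26/254 26/253 25/252 26/254
2 19/160 19/160 26/253 18/168 19/163
[324. 116.] [ 281   73   89   88 6183] [ 440.99 -398.67  -14.72   40.      0.83]
[321. 241.] [ 284  212   75   60 4323] [ 453.52 -305.26   -5.84   40.      0.98]
```

Request:
{"api": "carry_out", "payload": {"deltas": [[[0, 0, 0.2, 0, 1], [0, 0, 0.4, 0, 1], [0, 0, 0.575, 0, 1], [0, 0, 0.575, 0, 1], [0, 0, 0.575, 0, 1]]]}}

```text
clock: 37.9
tool_pos: [0.4551, -0.3048, 0.0182]
orientation: [179.9, -0.0, -95.7]
force: [2.0, -0.1, 0.1]
opening: 0.087
gripper_force: 0.0
```

Request:
{"api": "carry_out", "payload": {"deltas": [[[0, 0, 0, 0, -1], [0, 0, 0, 0, -1], [0, 0, 0, 0, -1], [0, 0, 0, 0, -1], [0, 0, 0, 0, -1]]]}}

```text
clock: 38.4
tool_pos: [0.4545, -0.3053, 0.0185]
orientation: [-179.9, -0.0, -95.8]
force: [-0.1, 1.9, 6.2]
opening: 0.0549
gripper_force: 30.0
```

Request:
{"api": "carry_out", "payload": {"deltas": [[[0, 0, 0, 0, -1], [0, 0, -0.1, 0, -1], [0, 0, -0.3, 0, -1], [0, 0, -0.5, 0, -1], [0, 0, -0.5, 0, -1]]]}}

```text
clock: 38.9
tool_pos: [0.4575, -0.3065, 0.1233]
orientation: [-179.5, -0.2, -95.8]
force: [0.5, 0.2, -0.9]
opening: 0.055
gripper_force: 30.0
```

Request:
{"api": "carry_out", "payload": {"deltas": [[[-0.581, -0.6375, 0, -0.0028, -1], [-0.581, -0.6375, 0, -0.0028, -1], [-0.581, -0.6375, 0, -0.0028, -1], [-0.581, -0.6375, 0, -0.0028, -1], [-0.581, -0.6375, 0, -0.0028, -1]]]}}

```text
clock: 39.4
tool_pos: [0.595, -0.2006, 0.1168]
orientation: [180.0, -0.0, -94.7]
force: [-0.3, -0.0, -0.3]
opening: 0.0549
gripper_force: 30.0
```

Request:
{"api": "carry_out", "payload": {"deltas": [[[0, 0, 0, 0, -1], [0, 0, 0.1, 0, -1], [0, 0, 0.15, 0, -1], [0, 0, 0.15, 0, -1], [0, 0, 0.15, 0, -1]]]}}

```text
clock: 39.9
tool_pos: [0.5924, -0.2032, 0.088]
orientation: [180.0, -0.0, -94.9]
force: [1.1, -0.5, -0.6]
opening: 0.0546
gripper_force: 30.0
```

```bash
python3 -c "
from h import *
o=ctrl.get_obs(); print(o['tool_pos'],o['orientation'],o['opening']); w=ctrl.snapshot('wrist'); blue(w)"
```

```text
[ 0.59244097 -0.20316863  0.08801545] [ 1.79974865e+02 -1.39324538e-02 -9.48628642e+01] 0.05460667830914867
blue: x at y=-180: 595.2 yaw -5.2 y -327.4 -209.1
```

Request:
{"api": "carry_out", "payload": {"deltas": [[[0, 0, 0.08, 0, -1], [0, 0, 0.16, 0, -1], [0, 0, 0.23, 0, -1], [0, 0, 0.262, 0, -1], [0, 0, 0.273, 0, -1]]]}}

```text
clock: 40.45
tool_pos: [0.5923, -0.2026, 0.0335]
orientation: [179.9, -0.0, -94.8]
force: [-7.3, 3.5, 17.3]
opening: 0.0547
gripper_force: 30.0
```

Request:
{"api": "carry_out", "payload": {"deltas": [[[0, 0, 0, 0, -1], [0, 0, 0, 0, -1], [0, 0, 0.006, 0, -1], [0, 0, 0.006, 0, 0], [0, 0, 0.006, 0, 1]]]}}

```text
clock: 40.95
tool_pos: [0.5935, -0.2026, 0.0329]
orientation: [-179.9, -0.0, -94.8]
force: [0.1, 0.2, -0.3]
opening: 0.0586
gripper_force: 0.0
```

Request:
{"api": "carry_out", "payload": {"deltas": [[[0, 0, 0, 0, 1], [0, 0, 0, 0, 1], [0, 0, -0.05, 0, 1], [0, 0, -0.25, 0, 1], [0, 0, -0.5, 0, 1]]]}}

```text
clock: 41.45
tool_pos: [0.5913, -0.2024, 0.1315]
orientation: [179.7, -0.0, -94.8]
force: [2.0, 0.6, 1.0]
opening: 0.087
gripper_force: 0.0
```

Request:
{"api": "carry_out", "payload": {"deltas": [[[1.0, 0.671, 0, 0.0181, 1], [1.0, 0.671, 0, 0.0181, 1], [1.0, 0.671, 0, 0.0181, 1], [1.0, 0.671, 0, 0.0181, 1], [1.0, 0.671, 0, 0.0181, 1]]]}}

```text
clock: 41.95
tool_pos: [0.4407, -0.3922, 0.133]
orientation: [-180.0, -0.0, -101.4]
force: [0.5, -0.8, 0.6]
opening: 0.0874
gripper_force: 0.0
```

```bash
python3 -c "
from h import *
hover(1)"
```

```text
[ 0.4407 -0.3922  0.133 ] [-180.    -0.  -101.4] 0.08742413635909618
1 18/167 18/166 27/254 19/217 19/168
[316. 241.] [ 279  204   77   75 5268] [ 441.94 -394.6   -14.63   50.      0.98]
```

Request:
{"api": "carry_out", "payload": {"deltas": [[[0.0105, -0.003, 0.1, 0.0089, 1], [0.0105, -0.003, 0.3, 0.0089, 1], [0.0105, -0.003, 0.5, 0.0089, 1], [0.0105, -0.003, 0.573, 0.0089, 1], [0.0105, -0.003, 0.573, 0.0089, 1]]]}}

```text
clock: 42.55
tool_pos: [0.4412, -0.3918, 0.0153]
orientation: [179.7, 0.1, -104.6]
force: [-0.1, -0.8, 0.7]
opening: 0.0874
gripper_force: 0.0
```

Request:
{"api": "carry_out", "payload": {"deltas": [[[0, 0, 0, 0, -1], [0, 0, 0, 0, -1], [0, 0, 0, 0, -1], [0, 0, 0, 0, -1], [0, 0, 0, 0, -1]]]}}

```text
clock: 43.05
tool_pos: [0.4429, -0.3928, 0.0182]
orientation: [-179.9, -0.0, -104.5]
force: [-1.1, 0.9, 4.5]
opening: 0.0549
gripper_force: 30.0
```

Request:
{"api": "carry_out", "payload": {"deltas": [[[0, 0, 0, 0, -1], [0, 0, -0.1, 0, -1], [0, 0, -0.3, 0, -1], [0, 0, -0.5, 0, -1], [0, 0, -0.5, 0, -1]]]}}

```text
clock: 43.55
tool_pos: [0.4455, -0.3946, 0.1233]
orientation: [-179.5, -0.2, -104.5]
force: [0.4, -0.6, -1.0]
opening: 0.0548
gripper_force: 30.0
```

Request:
{"api": "carry_out", "payload": {"deltas": [[[-0.8785, -0.53, 0, -0.0269, -1], [-0.8785, -0.53, 0, -0.0269, -1], [-0.8785, -0.53, 0, -0.0269, -1], [-0.8785, -0.53, 0, -0.0269, -1], [-0.8785, -0.53, 0, -0.0269, -1]]]}}

```text
clock: 44.05
tool_pos: [0.5928, -0.2457, 0.1168]
orientation: [-179.9, 0.0, -94.6]
force: [-1.0, 0.1, -0.3]
opening: 0.0549
gripper_force: 30.0
```

Request:
{"api": "carry_out", "payload": {"deltas": [[[0, 0, 0, 0, -1], [0, 0, 0.1, 0, -1], [0, 0, 0.15, 0, -1], [0, 0, 0.15, 0, -1], [0, 0, 0.15, 0, -1]]]}}

```text
clock: 44.55
tool_pos: [0.5887, -0.25, 0.0875]
orientation: [180.0, -0.0, -94.9]
force: [0.5, -0.5, -0.5]
opening: 0.055
gripper_force: 30.0
```

Request:
{"api": "carry_out", "payload": {"deltas": [[[0.002, 0, 0.08, 0, -1], [0.002, 0, 0.16, 0, -1], [0.002, 0, 0.23, 0, -1], [0.002, 0, 0.258, 0, -1], [0.002, 0, 0.268, 0, -1]]]}}

```text
clock: 45.05
tool_pos: [0.589, -0.2498, 0.0334]
orientation: [180.0, -0.0, -94.9]
force: [0.1, -0.5, -0.6]
opening: 0.0547
gripper_force: 30.0
```

Request:
{"api": "carry_out", "payload": {"deltas": [[[0, 0, 0, 0, -1], [0, 0, 0, 0, -1], [0, 0, 0.005, 0, -1], [0, 0, 0.005, 0, 0], [0, 0, 0.005, 0, 1]]]}}

```text
clock: 45.55
tool_pos: [0.5895, -0.2497, 0.0332]
orientation: [-180.0, -0.0, -94.9]
force: [-0.5, 1.0, 0.7]
opening: 0.0587
gripper_force: 0.0
```

Request:
{"api": "carry_out", "payload": {"deltas": [[[0, 0, 0, 0, 1], [0, 0, 0, 0, 1], [0, 0, -0.05, 0, 1], [0, 0, -0.25, 0, 1], [0, 0, -0.5, 0, 1]]]}}

```text
clock: 46.05
tool_pos: [0.5877, -0.2494, 0.1324]
orientation: [179.7, 0.0, -94.9]
force: [1.7, -0.1, -0.3]
opening: 0.0872
gripper_force: 0.0
```

Request:
{"api": "carry_out", "payload": {"deltas": [[[-0.9, 0, -0.4, 0, 1], [-0.9, 0, -0.4, 0, 1], [-0.9, 0, -0.4, 0, 1], [-0.9, 0, -0.4, 0, 1], [-0.9, 0, -0.4, 0, 1]]]}}

```text
clock: 46.55
tool_pos: [0.6066, -0.0661, 0.2172]
orientation: [-179.6, 0.1, -94.6]
force: [-0.0, 0.1, -0.1]
opening: 0.0876
gripper_force: 0.0
```

Request:
{"api": "carry_out", "payload": {"deltas": [[[0, 0, 0, 0, 1], [0, 0, 0, 0, 1], [0, 0, 0, 0, 1]]]}}

```text
clock: 46.85
tool_pos: [0.604, -0.0714, 0.2123]
orientation: [179.9, -0.0, -94.9]
force: [0.7, -0.7, -0.4]
opening: 0.0877
gripper_force: 0.0
```

Run:
```python
from h import *
o=ctrl.get_obs();print(o["tool_pos"],o["orientation"])
import pickle
w=ctrl.snapshot("wrist"); pickle.dump({k:w[k] for k in("color","R","t","camera_matrix")},open("w13.pkl","wb")); save(w,"w13.png",(200,0,440,290),2)
```

```text
[ 0.60395933 -0.07135051  0.2122568 ] [ 1.79930417e+02 -1.81036659e-02 -9.49379420e+01]
```

View pics/w13.png

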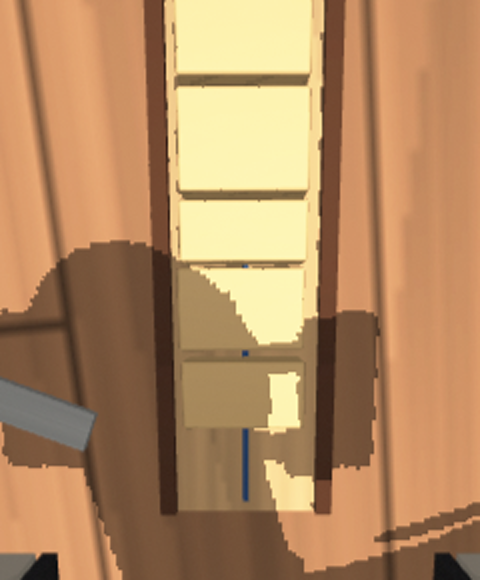

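Wrist view: five packers stand in a tidy, square, evenly gapped row between the lips. I'll check the offset from the line numerically, and the bystanders and stray packers by comparison.

Run:
```python
from h import *
import pickle
w=pickle.load(open("w13.pkl","rb"));f=lambda P:[(a/2+200-.25,b/2-.25) for a,b in P]
bl=xy(w,f([(246,352),(246,498)]),.015); print("blue",bl)
for c in ([(183,362),(303,362),(301,428),(183,428)],[(177,268),(303,266),(303,345),(178,348)],[(179,201),(306,197),(305,261),(181,261)],[(177,90),(308,86),(307,190),(179,190)]): print(*quad(w,f(c),.049))
blue(w)
# did the bystanders move? fixed camera, compare with the first picture
a=cv2.imread("pics/d1.png").astype(int); b=ctrl.snapshot("side")["color"][:,:,::-1].astype(int)
d=np.abs(a-b).max(2)
for n,(u,v) in dict(orange=(210,341),purple=(218,281),offcut=(268,221),chisel=(370,272),mallet=(380,192),brush=(235,154),claw=(250,450)).items(): print(n,int(np.median(d[v-8:v+9,u-8:u+9])))
```

```text
blue [[ 599.50409608 -113.96787277]
 [ 605.85858921  -40.58222428]]
[602.6 -97.2] -5.0 53.2 29.5
[ 600.2 -135.4] -3.8 54.5 33.5
[ 596.4 -166.8] -4.1 53.1 24.8
[ 593.3 -201.8] -4.2 53.2 38.5
orange 2
purple 2
offcut 56
chisel 51
mallet 2
brush 2
claw 2
```

```bash
python3 -c "
from h import *
save(ctrl.snapshot('side'),'d2.png',(160,100,460,400),2)"
```

```text
(no output)
```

View pics/d2.png

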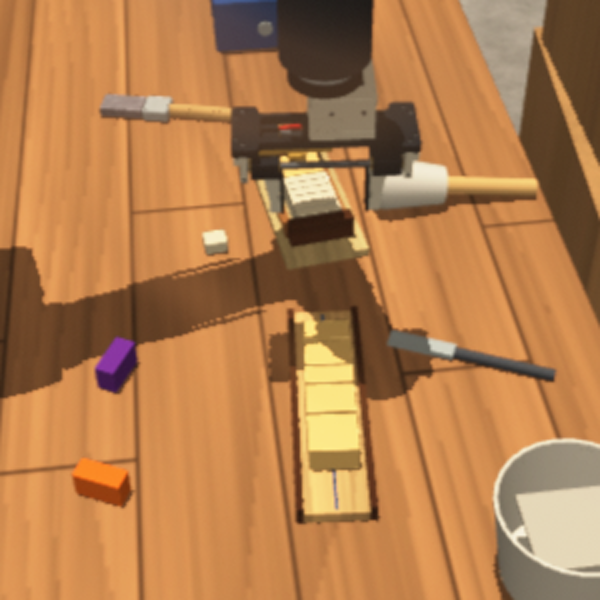

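The row is neat. The offcut is at (215,240), which is (267,220) in the full picture, and the chisel is at (470,357); both are where they were and only the shadows changed. Handing in.

```bash
python3 -c "
from h import *
print(ctrl.close_job())"
```

```text
the job is handed in; nothing more can be done
None
```

I handed the job in at about 47 s: stone C sits against the stop, the 45 mm packer is seated with about 2.4 mm play, the bolt is home, and the five spare packers stand in a square row, about 1.5 mm off the blue line by camera.

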